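# Drive the worn bearings out of a printer's bed-lift bracket

### The arm

A 7-joint arm with a two-finger parallel gripper is mounted at the origin on the work surface. World frame = base frame: x ahead of the robot, y to its left, z up, the work surface at z = 0. Lengths are in m, angles in rad, forces in N, time in s.
With the tool pointing down it reaches from about 0.425 to 0.925 m from the base axis. Payload 6.8 kg.
Tool frame: the origin (TCP) lies between the finger pads; the fingertips stand 17 mm ahead of it and the grasp point (between the pads) lies 2 mm behind it; z points along the fingers, y is the direction in which the jaws open and shut (so a half turn about z gives the same grasp; the last joint's range is limited). The gripper opens to 85 mm and grips with 20 to 120 N. Pads are 22 mm wide; open, the fingers measure 114 mm over their backs; the gripper's body (76 mm by 85 mm) begins 54 mm behind the grasp point. The pads swing forward as they close: fully open they stand 13 mm farther back than shut.
Start: joints at [1.02, 0.477, 0.022, 1.555, -0.011, 1.109, -0.083], TCP at [0.289, -0.61, 0.248] pointing down, gripper open.
Joint ranges: [-2.96, 2.96], [-0.34, 2.1], [-1.41, 1.46], [0.24, 2.44], [-1.37, 4.51], [0.17, 1.92], [-2.96, 2.96]. Speed limits (rad/s): [2.39, 2.39, 3.14, 3.14, 3.14, 3.14, 3.14].

### API

Orientations are given as a unit quaternion [w, x, y, z].
In Python, from station import bot gives the robot as it stands. The module is installed in compiled form; this text tells all that it offers.
- The arm moves only by the tool carry_out, never from a script. Its argument "moves" is a list of rows, each a list of 3 entries, a list of its own where there are three numbers: the turn, a rotation vector about the tool's x, y, z in degrees, then the shift along the tool's x, y, z in cm, then the finger opening in cm, from 0 to 8.54. A call has 1 to 5 rows; each row is the pose to reach, as a shift and turn from the pose commanded when the call began, along the tool's axes at that moment; what a row does not reach only later rows make up. A row lasts 1/8 s, in which the tool goes at most 62.5 mm and 10.7 degrees, less where a joint would pass 70% of its speed; a pose out of reach is approached as far as the arm can. A call with a gripper value outside its range is refused whole. The fingers move at their own pace and stop on an object; "newtons" is the grip in N (left out, the last holds). Time passes only in rows, so rows that repeat a pose let the fingers close. It gives the time, the measured TCP pose, the force and the opening at its end, in the units of the state.
- bot.get_obs(): the state, without advancing time (a new reading comes with each control period).
- bot.read_camera(name): name is "scene" or "top"; returns the picture (384x512x3 uint8, red, green, blue); there is no depth.
- bot.camera_info(name): a dict with "vertical_fov" (degrees; the focal length in pixels is half the picture's height over the tangent of half this angle, whatever the lens; pixels are square), "cx", "cy" (the principal point, pixels), "k1" (the pictures are not rectified: a ray, as slopes to the right and down, at radius r is drawn at 1 + k1 r^2 times it, then the intrinsics apply), "position" and "attitude" of the camera in the world. Camera axes: x right, y up, looking along -z (the intrinsics and any distortion apply to the point x, -y, -z); pixel columns grow to the right and rows downward; lengths in m; the calibration is good to about 2 mm. A picture is of the moment at which its call begins. camera_info takes no time and is no camera call.
- bot.hand_in(): hands the job in, once; it reports no verdict.
Trained networks look in the newest picture that a camera, given by its name, has taken for a name from the list of things; names that differ only in an ending like _2 or _b are one class to them, and where a whole thing is asked for, a point or a joint stands for the part that bears it (a point fixed in the world has none). Each returns a list of dicts, best first, with "score" (0 to 1); they miss things now and then, are a little off and sometimes report something else, mostly with a low value. They report only what shows in the picture. A call takes as long as a camera call. They do not tell look-alikes from the thing itself.
- bot.silhouettes(label, camera): "region" (384x512 bool, what is visible of it) and "location" ([column, row] in pixels, amid what is visible of it).
The state is a dict: "t": time; "q": joint angles; "joint_vel": joint speeds; "joint_torque": joint torques, N m; "eef_pos": TCP position; "tool_rot": TCP orientation; "contact_force": force on the tool from outside, world axes, zero at the start; "torque": the same for the moment, N m; "gripper_width": opening from 0.0 (shut) to 1.0 (fully open).
Only numpy, scipy, OpenCV 4.12 (cv2) and the standard library are available. Lean on these libraries where they do the work, as an engineer would, in place of code of your own. Each camera call takes 0.05 s, during which the arm holds its last target. There are 200 camera calls.

### The job

Strip the worn flanged bearings out of the orange bed-lift bracket: turn all three clamp knobs fully loose, counter-clockwise to their stops, then drive every bearing that is still seated out of the far side with the drift, never pulling a seated one with the fingers. Put all the worn bearings in the blue bin and lay the drift back home in both notches of its rest, leaving the knobs loose and the other things on the bench where they are.

Things in the scene. Friction and masses are not known exactly. Their poses are not given: they have to be found in the camera images.
- bracket: orange printed bed-lift bracket, an upright slab 32 mm thick, 256 mm wide, 76 mm high, fixed in a bench cradle. Origin: middle of its lower edge on the near face; x points through the slab from the near face (robot side) to the far face, y left, z up. Three bores 29 mm wide run through it along x, 86 mm apart, axes 48 mm above the bench. A cradle strip 10 mm high juts 20 mm from the near face
- seat_a (a point): centre of the left bore's mouth on the near face; axes as the bracket's (x goes into the bore). Behind the far face a rubber-lined shelf, 28 mm above the bench, 80 mm deep, with a 6 mm lip at its far edge, runs along the whole bracket and catches what comes out
- seat_b (a point): the same for the middle bore
- seat_c (a point): the same for the right bore
- bearing_a_mid (a point): middle of the barrel of the worn bearing in bore seat_a; None if the bore is empty. Dull steel, 80 g, barrel 28 mm across, 32 mm long, ending in a square flange 38 x 38 x 6 mm. Its x is the axis, towards the flange; flange face 22 mm, plain end 16 mm from this point. Seated, this point is 16.5 mm behind the bore mouth, the flange on the far face, the plain end flush with the near one: it leaves only to the far side
- bearing_b_mid (a point): the same for bore seat_b; None if empty. Dull steel, 80 g, barrel 28 mm across, 32 mm long, ending in a square flange 38 x 38 x 6 mm. Its x is the axis, towards the flange; flange face 22 mm, plain end 16 mm from this point. It cannot be pushed while its knob is tight; with the knob loose the clamp still drags, and driving it takes about 8 to 15 N (tight: over 40 N)
- bearing_c_mid (a point): the same for bore seat_c; None if empty. Dull steel, 80 g, barrel 28 mm across, 32 mm long, ending in a square flange 38 x 38 x 6 mm. Its x is the axis, towards the flange; flange face 22 mm, plain end 16 mm from this point. Driven out, it lies on the shelf on its plain end and a flange edge, axis about 10 degrees off level; best gripped across the barrel
- knob_a (a joint): angle of the captive clamp-bolt knob above bore seat_a, rad: 0 = clamped tight, 1.6 = stop, fully loose; grows counter-clockwise seen from above. It needs about 0.25 N m and stays where it is left
- knob_a_grip (a point): on the axis of knob_a, 14 mm below the top of its black wing bar, which is 42 mm long along this point's x, 14 mm thick along its y and 34 mm high; under the bar is a disc 38 mm across, its top 18 mm below this point. The point turns with the knob: at joint value 0 its x is 0.8 rad clockwise from the bracket's x
- knob_b (a joint): angle of the captive clamp-bolt knob above bore seat_b, rad: 0 = clamped tight, 1.6 = stop, fully loose; grows counter-clockwise seen from above. It needs about 0.25 N m and stays where it is left
- knob_b_grip (a point): on the axis of knob_b, 14 mm below the top of its black wing bar, which is 42 mm long along this point's x, 14 mm thick along its y and 34 mm high; under the bar is a disc 38 mm across, its top 18 mm below this point. The point turns with the knob: at joint value 0 its x is 0.8 rad clockwise from the bracket's x
- knob_c (a joint): angle of the captive clamp-bolt knob above bore seat_c, rad: 0 = clamped tight, 1.6 = stop, fully loose; grows counter-clockwise seen from above. It needs about 0.25 N m and stays where it is left
- knob_c_grip (a point): on the axis of knob_c, 14 mm below the top of its black wing bar, which is 42 mm long along this point's x, 14 mm thick along its y and 34 mm high; under the bar is a disc 38 mm across, its top 18 mm below this point. The point turns with the knob: at joint value 0 its x is 0.8 rad clockwise from the bracket's x
- drift_grip (a point): middle of the green square grip (26 x 26 mm, 70 mm long) of the drift, an aluminium ejector rod 22 mm across, 250 g, 222 mm long overall; own x runs along the rod towards its tip. At the start it lies level in the rest. The round rod shows 95 mm in front of the grip and 45 mm behind, then a 28 mm head
- drift_tip (a point): centre of the drift's flat tip, 130 mm in front of drift_grip
- rest_mid (a point): fixed plywood drift rest: a base 150 x 70 mm with two V-notched posts, 12 mm thick, 53 mm either side of this point along its x, the V's open upward. This point is where drift_grip is when the drift lies home in both V's, 50 mm above the bench; its x is the line of the drift (tip may point either way)
- bin: loose blue open plastic bin for worn parts, 150 (x) x 120 (y) x 45 mm high outside, walls and floor 4 mm; origin at the centre of its underside
- spray: bystander: white spray bottle, 72 mm across, 185 mm high; origin under it
- grease_can: bystander: blue can, 52 mm across, 140 mm high; origin under it
- new_tray: bystander: clear tray, 130 x 90 x 30 mm, with two bright new bearings in it, 43 mm high over all; origin under it
- screwdriver: bystander: screwdriver lying on the bench; origin in its underside, axis along its x
- carton: bystander: cardboard box 100 x 120 x 70 mm; origin under it
- print_part: bystander: small green printed angle, 60 x 50 x 43 mm; origin under it
Things that resemble listed ones, but are neither listed nor needed, are in the scene too. What is shaped like the part that bears bearing_a_mid but red or yellow is not meant.

How it is judged:
By the outcome, as a careful person would: the job done as asked, in the order asked, and still so for the second after the job is handed in, with the robot touching nothing.
Of bearing_a, bearing_b, bearing_c only 2 to 3 are there at a start; the rules pass over those that are not, and their reading is None.
At some moment in a run one of bin may be knocked a few centimetres aside while the robot is not near it.
Once in a run the grip may slacken for a moment while it holds something.
It also fails if it takes over 210 s, if anything falls off the work surface, if the arm or the gripper's body presses on something with over 40 N, if the wrist force passes 120 N, or if a joint passes its speed limit or range.

## Working session

There is one attempt and no reset: what is moved stays moved. The work goes in short steps, Python scripts to look and compute and a tool call to move; the robot and the scene stay as the last step left them, time stands still between calls to the robot, and variables do not carry over. Pictures are saved under pics/ and viewed, about 12 in all and at most 16, crops included, and the job is handed in when it is done.

Besides the shell and the picture viewer there is one more tool, called after "Request:" as name(argument=value, ...), one argument or row to a line, values as JSON. carry_out: Moves the arm, as the interface text tells. Its arguments: {"type":"object","properties":{"moves":{"type":"array"},"newtons":{"type":"number"}},"required":["moves"]}

```bash
mkdir -p pics; python3 - <<'E'
from station import bot
import cv2,numpy as np
o=bot.get_obs()
for k,v in o.items(): print(k,np.round(v,3))
for n in("scene","top"):
    print(n,bot.camera_info(n))
    im=bot.read_camera(n)
    cv2.imwrite(f"pics/{n}0.png",cv2.resize(im[:,:,::-1],(800,600),interpolation=cv2.INTER_CUBIC))
E
```

```text
t 0.0
q [ 1.02   0.478  0.022  1.556 -0.012  1.109 -0.083]
joint_vel [-0.001  0.001 -0.001  0.    -0.001 -0.     0.   ]
joint_torque [-1.0000e-03 -5.9645e+01  1.6070e+00 -2.8119e+01  1.2000e-02  9.0000e-03
  0.0000e+00]
eef_pos [ 0.289 -0.609  0.247]
tool_rot [-0.001  0.976  0.22  -0.   ]
contact_force [0.486 0.441 0.585]
torque [-0.059  0.029  0.023]
gripper_width 0.997
scene {'vertical_fov': 51.85594898778822, 'cx': 254.31468580923809, 'cy': 185.08488853225043, 'k1': -0.05732525292596696, 'position': array([1.23979761, 0.41999194, 0.84470392]), 'attitude': array([0.42189493, 0.18032302, 0.33855098, 0.82150564])}
top {'vertical_fov': 56.21384153075882, 'cx': 255.31284661412838, 'cy': 192.76046061692955, 'k1': 0.005255460527291716, 'position': array([ 0.44875821, -0.02321312,  1.09634907]), 'attitude': array([ 0.70817839,  0.06038276, -0.04301903, -0.70213009])}
```

View pics/scene0.png

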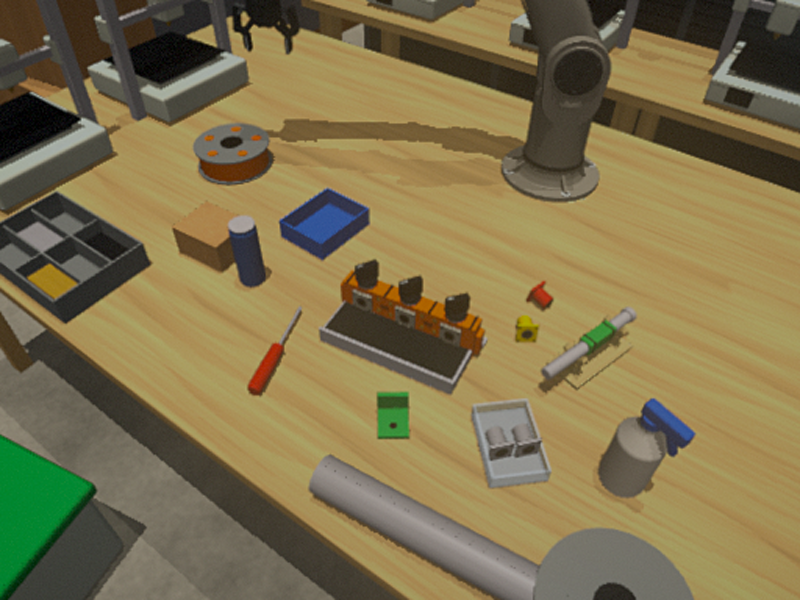

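View pics/top0.png

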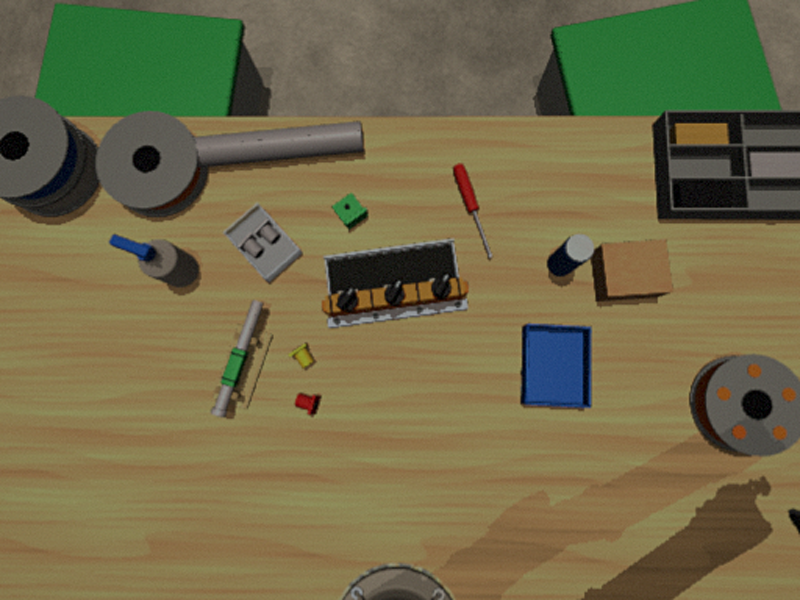

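```bash
cat > h.py <<'E'
from station import bot
import cv2,numpy as np
from scipy.spatial.transform import Rotation as R
from scipy.optimize import least_squares
np.set_printoptions(precision=4,suppress=True)
def cam(n):
    c=bot.camera_info(n); f=192/np.tan(np.radians(c['vertical_fov']/2))
    a=c['attitude']; return c,f,R.from_quat([a[1],a[2],a[3],a[0]])
def proj(P,n):
    c,f,r=cam(n); q=r.inv().apply(np.atleast_2d(P)-c['position'])
    s=np.c_[q[:,0],-q[:,1]]/-q[:,2:3]
    s=s*(1+c['k1']*(s**2).sum(1,keepdims=True)); return s*f+[c['cx'],c['cy']]
def ray(px,n):
    c,f,r=cam(n); d=(np.array(px,float)-[c['cx'],c['cy']])/f; s=d.copy()
    for _ in range(8): s=d/(1+c['k1']*(s@s))
    return c['position'],r.apply([s[0],-s[1],-1])
def onz(px,n,z):
    o,d=ray(px,n); return o+d*(z-o[2])/d[2]
def tri(p1,p2):
    (a,u),(b,v)=ray(p1,'scene'),ray(p2,'top')
    s=np.linalg.lstsq(np.c_[u,-v],b-a,rcond=None)[0]; return (a+u*s[0]+b+v*s[1])/2,np.linalg.norm(a+u*s[0]-b-v*s[1])
def sils(l,n,m=.3): return [s for s in bot.silhouettes(l,n) if s['score']>m]
def axis(reg):
    p=np.argwhere(reg)[:,::-1].astype(float); c=p.mean(0); w,v=np.linalg.eigh(np.cov((p-c).T)); return c,v[:,1],np.sqrt(w)
def crop(n,x0,x1,y0,y1,name,k):
    im=bot.read_camera(n); cv2.imwrite(f'pics/{name}.png',cv2.resize(im[y0:y1,x0:x1,::-1],None,fx=k,fy=k,interpolation=cv2.INTER_CUBIC)); return im
def tcp():
    o=bot.get_obs(); q=o['tool_rot']; return np.array(o['eef_pos']),R.from_quat([q[1],q[2],q[3],q[0]]),o
E
python3 - <<'E'
from h import *
for n in('scene','top'):
    im=bot.read_camera(n)
    for l in('bracket','knob_a','drift_grip','bin','bearing_a_mid','spray','new_tray','rest_mid'):
        try:
            for s in sils(l,n):
                c,v,w=axis(s['region']); print(n,l,round(s['score'],2),np.round(s['location'],1),c.round(1),v.round(3),w.round(1),s['region'].sum())
        except Exception as e: print(n,l,e)
a=bot.read_camera('scene')[150:245,195:320,::-1]; b=bot.read_camera('top')[145:215,195:310,::-1]
A=cv2.resize(a,(500,380),interpolation=cv2.INTER_CUBIC)
B=cv2.resize(b,(460,280),interpolation=cv2.INTER_CUBIC)
A=cv2.resize(a,(394,300),interpolation=cv2.INTER_CUBIC);B=cv2.resize(b,(493,300),interpolation=cv2.INTER_CUBIC)
cv2.imwrite('pics/c1.png',np.vstack([cv2.copyMakeBorder(A,0,0,0,99,0),B]))
E
```

```text
scene bracket 0.68 [258.5 210.1] [258.6 210.5] [-0.936 -0.351] [16.9 27.2] 4818
scene knob_a 0.77 [236.2 174.9] [234.9 174.9] [-0.384  0.923] [4.1 4.7] 241
scene knob_a 0.67 [293.8 195. ] [292.  196.8] [-0.666  0.746] [4.  4.8] 237
scene knob_a 0.53 [262.9 183.2] [262.7 185.5] [-0.493  0.87 ] [3.6 4.3] 192
scene drift_grip 0.59 [378.5 218.5] [376.9 218.6] [-0.816  0.578] [ 3.  19.2] 690
scene bin 0.97 [205.1 146.8] [207.5 142.6] [-0.964  0.267] [ 9.7 14.1] 1671
scene bearing_a_mid 0.72 [337.4 208.8] [336.3 210.7] [0.328 0.945] [3.6 4.5] 198
scene bearing_a_mid 0.7 [345.7 191.1] [345.2 189.6] [-0.729 -0.684] [3.1 3.9] 136
scene bearing_a_mid 0.57 [286.  209.6] [287.2 214. ] [-0.832 -0.555] [3.2 4.3] 172
scene spray 0.82 [410.8 287.6] [410.2 287.5] [-0.676  0.737] [10.  17.6] 2098
scene spray 0.4 [169.7 235.2] [169.8 234.7] [-0.489  0.872] [ 2.5 10.9] 334
scene new_tray 0.67 [323.5 284.2] [326.  283.8] [0.376 0.926] [11.1 16. ] 2157
scene new_tray 0.51 [234.1 173. ] [234.9 174.9] [-0.447  0.895] [3.6 4.4] 199
scene rest_mid 0.9 [382.6 234.6] [380.7 230.6] [-0.837  0.547] [ 4.4 13.6] 67
[... 218 characters left out ...]
. ] 156
top knob_a 0.49 [100.2 164.5] [103.3 165.9] [-0.914 -0.406] [ 6.  14.7] 1019
top knob_a 0.45 [251.4 185.6] [252.2 187.1] [-0.459  0.889] [3.1 3.8] 148
top drift_grip 0.68 [154.1 229.6] [151.8 229.3] [-0.338  0.941] [ 2.7 21.2] 681
top bin 0.89 [353.2 234. ] [355.8 233. ] [0.079 0.997] [12.9 15.2] 2364
top bearing_a_mid 0.71 [200.6 255.2] [197.2 256.9] [-0.972 -0.235] [3.3 4.4] 174
top bearing_a_mid 0.66 [192.2 227.5] [192.9 227. ] [-0.779 -0.627] [2.7 3.7] 119
top spray 0.88 [104.  165.6] [103.6 166.1] [-0.913 -0.408] [ 6.1 14.7] 1039
top new_tray 0.6 [169. 154.] [167.9 154.5] [0.683 0.73 ] [ 8.5 12.7] 1292
top rest_mid 0.68 [158.8 231.5] [158.  234.3] [-0.304  0.953] [ 6.7 15. ] 724
```

View pics/c1.png

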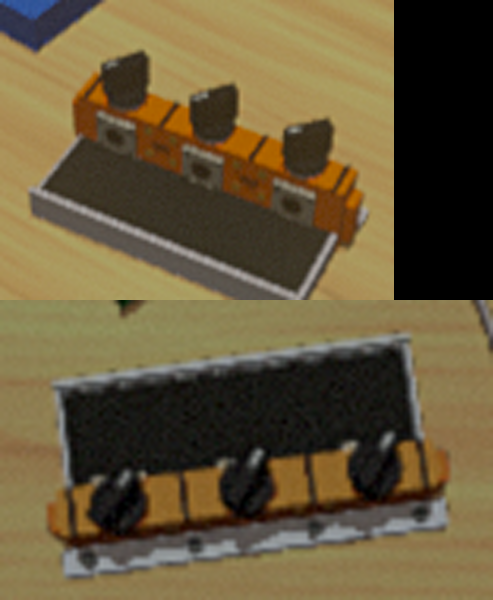

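```bash
python3 - <<'E'
from h import *
f=np.array([[294,205],[203,171],[118,133]])/3.152+[195,150]
F=np.array([onz(p,'scene',.048) for p in f]); print('flange',F[:,:2])
d=F[0]-F[2]; yaw=np.arctan2(-d[0],d[1]); print('yaw',yaw,np.linalg.norm(d),'expect .172')
ks=[(292,196.8),(262.7,185.5),(234.9,174.9)]; kt=[(221.8,191.4),(252.2,187.1),(282.2,182.9)]
K=np.array([tri(a,b)[0] for a,b in zip(ks,kt)]);print('knob',K,[tri(a,b)[1] for a,b in zip(ks,kt)])
d=K[0]-K[2];print('yawk',np.arctan2(-d[0],d[1]),np.linalg.norm(d))
x=np.array([np.cos(yaw),np.sin(yaw),0]);print('flange->axis mid', F-x*.022)
S,T=bot.read_camera('scene'),bot.read_camera('top')
def green(im,x0,x1,y0,y1):
    h=cv2.cvtColor(im,cv2.COLOR_RGB2HSV); m=(cv2.inRange(h,(45,120,60),(80,255,255))>0); n=np.zeros_like(m); n[y0:y1,x0:x1]=m[y0:y1,x0:x1]; return axis(n),n.sum()
(gs,vs,_),a=green(S,350,410,190,250);(gt,vt,_),b=green(T,130,175,200,260);print(gs,a,gt,b,tri(gs,gt))
print('drift axis dir', onz(gt+10*vt,'top',.05)-onz(gt-10*vt,'top',.05))
# drift ends from silhouettes
for n in('scene','top'):
    r=sils('drift_grip',n)[0]['region'];c,v,w=axis(r);p=np.argwhere(r)[:,::-1];t=(p-c)@v;print(n,onz(c+v*t.min(),n,.05),onz(c+v*t.max(),n,.05))
r=sils('bin','top')[0]['region']; q=cv2.minAreaRect(np.argwhere(r)[:,::-1].astype(np.float32));b=cv2.boxPoints(q);print('bin',np.array([onz(p,'top',.045) for p in b])[:,:2],onz(q[0],'top',.045))
# knob bars in top: residual
cv2.imwrite('pics/c2.png',cv2.resize(T[165:210,205:300,::-1],None,fx=8,fy=8,interpolation=cv2.INTER_CUBIC))
E
```

```text
flange [[ 0.6218  0.1024]
 [ 0.6351  0.0179]
 [ 0.642  -0.0695]]
yaw 0.11677139329809681 0.17302237131108264 expect .172
knob [[ 0.5996  0.0964  0.0959]
 [ 0.6119  0.0112  0.0976]
 [ 0.6241 -0.0731  0.0992]] [np.float64(0.0008482447963052337), np.float64(0.0002618626369276873), np.float64(0.0003056445442515715)]
yawk 0.14368619836547358 0.17131763510902837
flange->axis mid [[ 0.6     0.0998  0.048 ]
 [ 0.6132  0.0154  0.048 ]
 [ 0.6201 -0.0721  0.048 ]]
[382.8    213.2056] 180 [148.8376 234.6142] 197 (array([0.4776, 0.3086, 0.0596]), np.float64(0.0013063365539267232))
drift axis dir [-0.0545  0.0172  0.    ]
scene [0.3766 0.337  0.05  ] [0.6076 0.267  0.05  ]
top [0.6025 0.2708 0.05  ] [0.3905 0.3359 0.05  ]
bin [[ 0.4148 -0.2207]
 [ 0.5642 -0.2273]
 [ 0.5623 -0.3555]
 [ 0.4134 -0.3463]] [ 0.4879 -0.2875  0.045 ]
```

View pics/c2.png

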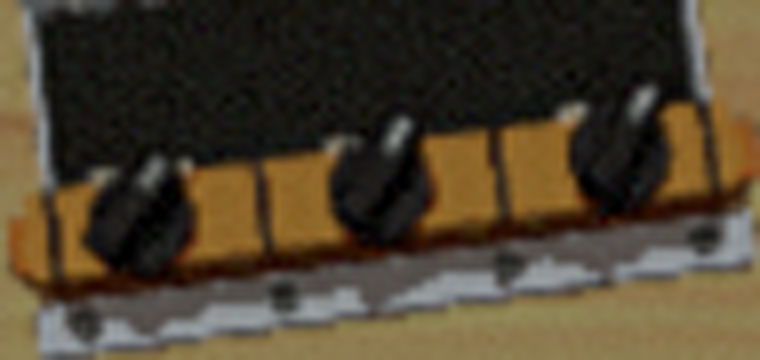

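```bash
cat >> h.py <<'E'
def ov(im,n,paths,box,k,name):
    x0,x1,y0,y1=box; a=cv2.resize(im[y0:y1,x0:x1,::-1],None,fx=k,fy=k,interpolation=cv2.INTER_CUBIC)
    for P,col in paths:
        p=((proj(P,n)+.5-[x0,y0])*k).astype(np.int32); cv2.polylines(a,[p],False,col,1,cv2.LINE_AA)
    return a
BP=[.6122,.0125,.135] # knob-b axis xy (mid slab), yaw
def B(p,bp=None):
    x,y,w=bp or BP; p=np.atleast_2d(np.array(p,float)); return R.from_euler('z',w).apply(p-[.016,0,0])+[x,y,0]
E
python3 - <<'E'
from h import *
S,T=bot.read_camera('scene'),bot.read_camera('top')
paths=[]
for y in(.086,0,-.086):
    sq=[(.038,y+a*.019,.048+b*.019) for a,b in((1,1),(1,-1),(-1,-1),(-1,1),(1,1))]; paths.append((B(sq),(0,255,0)))
    r=R.from_euler('z',-.8); bar=r.apply([(a*.021,b*.007,0) for a,b in((1,1),(1,-1),(-1,-1),(-1,1),(1,1))])+[.016,y,.118]
    paths.append((B(bar),(255,0,255)))
for z in(.076,): paths.append((B([(0,.128,z),(.032,.128,z),(.032,-.128,z),(0,-.128,z),(0,.128,z)]),(255,255,0)))
a=ov(S,'scene',paths,(205,320,155,225),6.5,''); b=ov(T,'top',paths,(200,305,155,215),5,'')
w=max(a.shape[1],b.shape[1]); pad=lambda q:cv2.copyMakeBorder(q,0,0,0,w-q.shape[1],0)
o=np.vstack([pad(a),pad(b)]); cv2.imwrite('pics/c3.png',o[:,:800]); print(o.shape)
E
```

```text
(755, 748, 3)
```

View pics/c3.png

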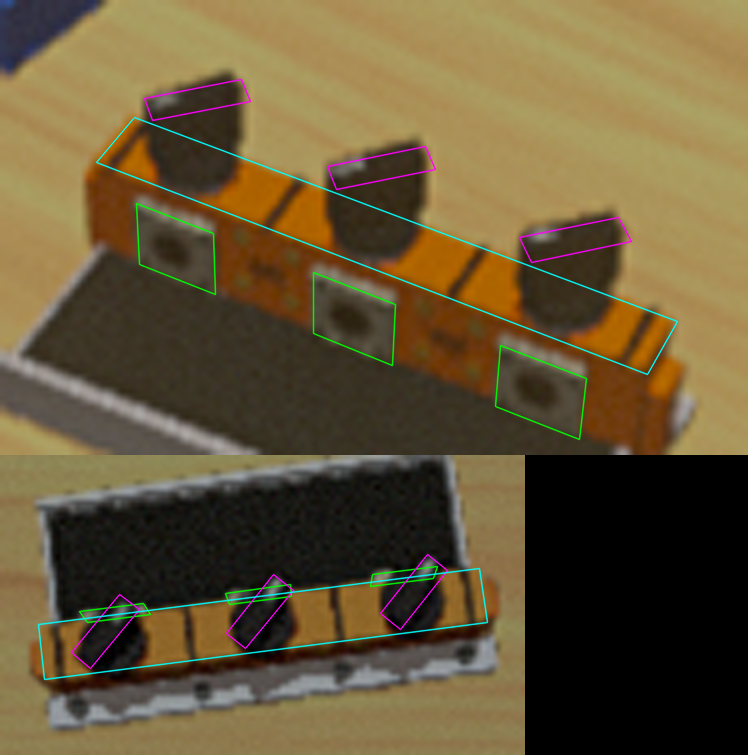

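```bash
cat >> h.py <<'E'
def go(p,yaw):
    "tool shift cm and z turn deg to get TCP at p with tool x at yaw, tool down"
    q,r,o=tcp(); t=R.from_euler('z',yaw)*R.from_euler('x',np.pi)
    print('from',q,'t',round(o['t'],2),'F',np.round(o['contact_force'],1),'w',round(o['gripper_width'],3),'| turn',(r.inv()*t).as_rotvec(degrees=True).round(1),'shift',(r.inv().apply(np.array(p)-q)*100).round(2))
E
python3 - <<'E'
from h import *
for y in(.086,0,-.086): print(B([.016,y,0]))
go([.6239,-.0727,.2],-.6)
E
```

```text
[[0.6006 0.0977 0.    ]]
[[0.6122 0.0125 0.    ]]
[[ 0.6238 -0.0727  0.    ]]
from [ 0.2892 -0.6099  0.2483] t 1.45 F [ 0.6 -0.1 -0.2] w 1.002 | turn [ 0.   0.  59.7] shift [ 53.26 -34.2    4.83]
```

Request:
carry_out(
  moves=[
    [[0,0,10],[5.2,-3.3,0],5],
    [[0,0,20],[10.4,-6.6,0],5],
    [[0,0,30],[15.6,-10,0],5],
    [[0,0,40],[20.8,-13.3,0],5],
    [[0,0,50],[26,-16.6,0],5],
  ],
  newtons=50,
)

```text
t: 2.08
eef_pos: [0.4531, -0.3484, 0.2486]
tool_rot: [0.0, 0.977, -0.213, 0.0]
contact_force: [1.0, -0.7, 0.9]
gripper_width: 0.586
```

```bash
python3 - <<'E'
from h import *
go([.6239,-.0727,.2],-.6)
print(tcp()[2]['q'])
E
```

```text
from [ 0.4531 -0.3484  0.2486] t 2.08 F [ 1.  -0.7  0.9] w 0.586 | turn [-0.  -0.   9.7] shift [  4.02 -32.18   4.86]
[ 0.4753  0.3061  0.088   1.8133 -0.0311  1.0227 -1.4255]
```

Request:
carry_out(
  moves=[
    [[0,0,3],[0.8,-6.2,0],5],
    [[0,0,6],[1.6,-12.4,0],5],
    [[0,0,9.7],[2.4,-18.6,2],5],
    [[0,0,9.7],[3.2,-24.8,3.5],5],
    [[0,0,9.7],[3.9,-30.8,4.8],5],
  ],
)

```text
t: 2.7
eef_pos: [0.6133, -0.0875, 0.2009]
tool_rot: [0.0, 0.956, -0.293, 0.0]
contact_force: [1.1, -0.3, -0.1]
gripper_width: 0.583
```

```bash
python3 - <<'E'
from h import *
go([.6239,-.0727,.108],-.6)
S=bot.read_camera('scene')
cv2.imwrite('pics/c4.png',cv2.resize(S[90:220,190:320,::-1],None,fx=4.5,fy=4.5,interpolation=cv2.INTER_CUBIC))
E
```

```text
from [ 0.6133 -0.0875  0.2009] t 2.7 F [ 1.1 -0.3 -0.1] w 0.583 | turn [-0.  -0.   0.3] shift [ 0.04 -1.82  9.29]
```

View pics/c4.png

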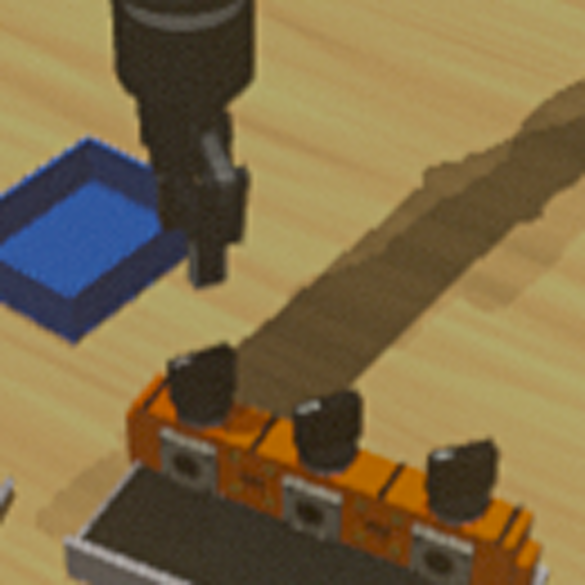

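Request:
carry_out(
  moves=[
    [[0,0,0],[0,-1.8,3],5],
    [[0,0,0],[0,-1.8,7],5],
    [[0,0,0],[0,-1.8,9.1],5],
    [[0,0,0],[0,-1.8,9.1],3],
    [[0,0,0],[0,-1.8,9.1],2],
  ],
)

```text
t: 3.38
eef_pos: [0.6232, -0.0744, 0.1113]
tool_rot: [-0.0, 0.956, -0.293, 0.001]
contact_force: [-0.4, 0.0, 0.5]
gripper_width: 0.231
```

Request:
carry_out(
  moves=[
    [[0,0,0],[0,0,0],0.5],
    [[0,0,0],[0,0,0],0.5],
    [[0,0,0],[0,0,0],0.5],
  ],
  newtons=40,
)

```text
t: 3.75
eef_pos: [0.6234, -0.0749, 0.1117]
tool_rot: [0.0, 0.956, -0.293, 0.001]
contact_force: [-1.1, -1.8, 6.9]
gripper_width: 0.164
```

```bash
python3 - <<'E'
from h import *
go([.6239,-.0727,.109],-.6); o=tcp()[2]; print(o['torque'],o['q'])
E
```

```text
from [ 0.6234 -0.0749  0.1117] t 3.75 F [-1.1 -1.8  6.9] w 0.164 | turn [-0.  -0.1  0.3] shift [-0.08 -0.21  0.27]
[-0.5058  0.2597  0.3768] [ 0.0251  0.55   -0.0071  1.7856  0.0063  0.8036 -2.15  ]
```

Request:
carry_out(
  moves=[
    [[0,0,-9],[0,0,-0.2],0.5],
    [[0,0,-18],[0,0,-0.2],0.5],
    [[0,0,-27],[0,0,-0.2],0.5],
    [[0,0,-36],[0,0,-0.2],0.5],
    [[0,0,-45],[0,0,-0.2],0.5],
  ],
)

```text
t: 4.38
eef_pos: [0.6228, -0.0752, 0.1118]
tool_rot: [0.0, 0.995, 0.097, 0.0]
contact_force: [3.7, -2.6, -6.0]
gripper_width: 0.155
```

Request:
carry_out(
  moves=[
    [[0,0,-9],[0,0,0],0.5],
    [[0,0,-18],[0,0,0],0.5],
    [[0,0,-27],[0,0,0],0.5],
    [[0,0,-33],[0,0,0],0.5],
    [[0,0,-33],[0,0,0],0.5],
  ],
)

```text
t: 5.0
eef_pos: [0.623, -0.0757, 0.1118]
tool_rot: [0.001, 0.928, 0.374, 0.0]
contact_force: [5.0, -4.3, -6.2]
gripper_width: 0.153
```

```bash
python3 - <<'E'
from h import *
go([.6239,-.0727,.109],.935); o=tcp()[2]; print(o['torque'],o['q'])
E
```

```text
from [ 0.623  -0.0757  0.1118] t 5.0 F [ 5.  -4.3 -6.2] w 0.153 | turn [ 0.1 -0.  -9.7] shift [ 0.27 -0.15  0.28]
[-0.7972 -0.9677  0.2905] [ 0.2721  0.5741 -0.3411  1.7668  0.2473  0.8415 -0.989 ]
```

Request:
carry_out(
  moves=[
    [[0,0,-5],[0,0,0],0.5],
    [[0,0,-9],[0,0,0],0.5],
    [[0,0,-9],[0,0,0],0.5],
  ],
)

```text
t: 5.38
eef_pos: [0.6231, -0.0757, 0.1118]
tool_rot: [0.001, 0.896, 0.445, 0.0]
contact_force: [4.8, -4.4, -6.3]
gripper_width: 0.151
```

```bash
python3 - <<'E'
from h import *
go([.6239,-.0727,.109],.935); o=tcp()[2]; print(o['torque'])
E
```

```text
from [ 0.6231 -0.0757  0.1118] t 5.38 F [ 4.8 -4.4 -6.3] w 0.151 | turn [ 0.1  0.  -0.7] shift [ 0.29 -0.12  0.28]
[-0.8154 -0.9603  0.0734]
```

Request:
carry_out(
  moves=[
    [[0,0,-3],[0,0,0],0.5],
    [[0,0,-5],[0,0,0],0.5],
    [[0,0,-5],[0,0,0],0.5],
  ],
)

```text
t: 5.75
eef_pos: [0.623, -0.0759, 0.1119]
tool_rot: [0.0, 0.877, 0.481, 0.0]
contact_force: [4.0, -3.0, -6.0]
gripper_width: 0.158
```

```bash
python3 - <<'E'
from h import *
go([.6239,-.0727,.109],.935); o=tcp()[2]; print(o['torque'])
E
```

```text
from [ 0.623  -0.0759  0.1119] t 5.75 F [ 4. -3. -6.] w 0.158 | turn [ 0.  -0.   3.9] shift [ 0.32 -0.1   0.29]
[-0.6819 -0.9312 -1.7019]
```

Request:
carry_out(
  moves=[
    [[0,0,0],[0,0,0],4.5],
    [[0,0,0],[0,0,0],4.5],
    [[0,0,0],[0,0,-2],4.5],
    [[0,0,10],[0,0,-5],4.5],
    [[0,0,20],[1.5,-1,-5.5],4.5],
  ],
)

```text
t: 6.38
eef_pos: [0.6238, -0.0573, 0.1712]
tool_rot: [0.001, 0.947, 0.321, 0.003]
contact_force: [0.2, 0.0, -0.4]
gripper_width: 0.524
```

```bash
python3 - <<'E'
from h import *
go([.6122,.0103,.165],-.6); o=tcp()[2]; print(o['torque'])
S=bot.read_camera('scene')
print([ (s['score'],s['location']) for s in sils('bin','scene')])
E
```

```text
from [ 0.6238 -0.0573  0.1712] t 6.38 F [ 0.2  0.  -0.4] w 0.524 | turn [ 0.  -0.3 71.9] shift [ 3.19 -6.07  0.61]
[0.0476 0.0409 0.045 ]
[(0.86, [201.3, 145.5])]
```

Request:
carry_out(
  moves=[
    [[0,0,10],[1,-2,0],4.5],
    [[0,0,20],[2,-4,0],4.5],
    [[0,0,30],[3.2,-6.1,0],4.5],
    [[0,0,40],[3.2,-6.1,0],4.5],
    [[0,0,50],[3.2,-6.1,0],4.5],
  ],
)

```text
t: 7.1
eef_pos: [0.6095, 0.0118, 0.1675]
tool_rot: [0.0, 0.994, -0.105, -0.0]
contact_force: [0.3, -0.1, -0.3]
gripper_width: 0.528
```

Request:
carry_out(
  moves=[
    [[0,0,10],[0,0,0],4.5],
    [[0,0,20],[0,0,0],4.5],
    [[0,0,22],[0,0,2],4.5],
    [[0,0,22],[0,0,5],4.5],
    [[0,0,22],[0,0,6],4.5],
  ],
)

```text
t: 7.72
eef_pos: [0.6084, 0.0113, 0.1058]
tool_rot: [0.001, 0.957, -0.291, -0.001]
contact_force: [-0.2, -0.6, 0.4]
gripper_width: 0.528
```

Request:
carry_out(
  moves=[
    [[0,0,0],[0,0,0],2],
    [[0,0,0],[0,0,0],0.5],
    [[0,0,0],[0,0,0],0.5],
    [[0,0,0],[0,0,0],0.5],
  ],
)

```text
t: 8.22
eef_pos: [0.6099, 0.011, 0.1083]
tool_rot: [0.0, 0.956, -0.292, 0.001]
contact_force: [-2.8, -2.3, 5.9]
gripper_width: 0.161
```

```bash
python3 - <<'E'
from h import *
go([.6122,.0103,.112],-.6); o=tcp()[2]; print(o['torque'])
E
```

```text
from [0.6099 0.011  0.1083] t 8.22 F [-2.8 -2.3  5.9] w 0.161 | turn [ 0.  -0.1  0.4] shift [ 0.23 -0.07 -0.37]
[-0.4958  0.6249  0.3333]
```

Request:
carry_out(
  moves=[
    [[0,0,-9],[0,0,-0.3],0.5],
    [[0,0,-18],[0,0,-0.3],0.5],
    [[0,0,-27],[0,0,-0.3],0.5],
    [[0,0,-36],[0,0,-0.3],0.5],
    [[0,0,-45],[0,0,-0.3],0.5],
  ],
)

```text
t: 8.85
eef_pos: [0.6092, 0.0097, 0.1085]
tool_rot: [0.001, 0.995, 0.097, -0.001]
contact_force: [2.7, -4.5, -13.7]
gripper_width: 0.158
```

Request:
carry_out(
  moves=[
    [[0,0,-9],[0,0,0],0.5],
    [[0,0,-18],[0,0,0],0.5],
    [[0,0,-27],[0,0,0],0.5],
    [[0,0,-36],[0,0,0],0.5],
    [[0,0,-42],[0,0,0],0.5],
  ],
)

```text
t: 9.48
eef_pos: [0.61, 0.0084, 0.1085]
tool_rot: [0.001, 0.895, 0.446, -0.0]
contact_force: [5.7, -5.5, -15.1]
gripper_width: 0.155
```

Request:
carry_out(
  moves=[
    [[0,0,-3],[0,0,0],0.5],
    [[0,0,-5],[0,0,0],0.5],
    [[0,0,-5],[0,0,0],0.5],
  ],
)

```text
t: 9.85
eef_pos: [0.6098, 0.0081, 0.1086]
tool_rot: [0.001, 0.876, 0.482, -0.001]
contact_force: [4.9, -5.5, -12.6]
gripper_width: 0.158
```

```bash
python3 - <<'E'
from h import *
go([.6122,.0103,.109],1.0); o=tcp()[2]; print(o['torque'])
E
```

```text
from [0.6098 0.0081 0.1086] t 9.85 F [  4.9  -5.5 -12.6] w 0.158 | turn [0.  0.1 0.3] shift [ 0.31  0.09 -0.04]
[-1.1177 -0.9957 -1.3449]
```

Request:
carry_out(
  moves=[
    [[0,0,0],[0,0,0],4.5],
    [[0,0,0],[0,0,0],4.5],
    [[0,0,0],[0,0,-2],4.5],
    [[0,0,10],[0,0,-5],4.5],
    [[0,0,20],[3,-2.5,-6],4.5],
  ],
)

```text
t: 10.48
eef_pos: [0.6066, 0.0476, 0.1738]
tool_rot: [0.001, 0.947, 0.32, 0.002]
contact_force: [0.7, 0.2, -0.6]
gripper_width: 0.526
```

```bash
python3 - <<'E'
from h import *
go([.5988,.0941,.165],-.6); o=tcp()[2]; print(o['torque'])
E
```

```text
from [0.6066 0.0476 0.1738] t 10.47 F [ 0.7  0.2 -0.6] w 0.526 | turn [ 0.1 -0.3 71.7] shift [ 2.19 -4.17  0.88]
[ 0.0784 -0.0616  0.0106]
```

Request:
carry_out(
  moves=[
    [[0,0,10],[1,-2,0],4.5],
    [[0,0,20],[2,-3,0],4.5],
    [[0,0,30],[2.4,-3.9,0],4.5],
    [[0,0,40],[2.4,-3.9,0],4.5],
    [[0,0,50],[2.4,-3.9,0],4.5],
  ],
)

```text
t: 11.1
eef_pos: [0.5997, 0.0971, 0.1722]
tool_rot: [-0.001, 0.994, -0.107, 0.001]
contact_force: [0.6, -0.1, 0.3]
gripper_width: 0.525
```

Request:
carry_out(
  moves=[
    [[0,0,10],[0,0,0],4.5],
    [[0,0,20],[0,0,0],4.5],
    [[0,0,22],[0,0,2],4.5],
    [[0,0,22],[0,0,5],4.5],
    [[0,0,22],[0,0,5.7],4.5],
  ],
)

```text
t: 11.72
eef_pos: [0.5985, 0.0964, 0.1131]
tool_rot: [0.0, 0.956, -0.292, -0.001]
contact_force: [0.1, -0.2, -0.3]
gripper_width: 0.529
```

Request:
carry_out(
  moves=[
    [[0,0,0],[0,0,0],2],
    [[0,0,0],[0,0,0],0.5],
    [[0,0,0],[0,0,0],0.5],
    [[0,0,0],[0,0,0],0.5],
  ],
)

```text
t: 12.22
eef_pos: [0.5995, 0.0949, 0.1148]
tool_rot: [0.0, 0.956, -0.293, 0.0]
contact_force: [-3.9, -3.2, 6.3]
gripper_width: 0.158
```

```bash
python3 - <<'E'
from h import *
go([.5988,.0941,.112],-.6); o=tcp()[2]; print(o['torque'])
E
```

```text
from [0.5995 0.0949 0.1148] t 12.22 F [-3.9 -3.2  6.3] w 0.158 | turn [ 0.  -0.1  0.3] shift [-0.01  0.1   0.28]
[-0.5706  0.7697  0.1041]
```

Request:
carry_out(
  moves=[
    [[0,0,-9],[0,0,0],0.5],
    [[0,0,-18],[0,0,0],0.5],
    [[0,0,-27],[0,0,0],0.5],
    [[0,0,-36],[0,0,0],0.5],
    [[0,0,-45],[0,0,0],0.5],
  ],
)

```text
t: 12.85
eef_pos: [0.5995, 0.0953, 0.1148]
tool_rot: [0.0, 0.995, 0.098, 0.0]
contact_force: [-4.1, -1.8, 4.4]
gripper_width: 0.156
```

Request:
carry_out(
  moves=[
    [[0,0,-9],[0,0,0],0.5],
    [[0,0,-18],[0,0,0],0.5],
    [[0,0,-27],[0,0,0],0.5],
    [[0,0,-36],[0,0,0],0.5],
    [[0,0,-42],[0,0,0],0.5],
  ],
)

```text
t: 13.48
eef_pos: [0.5993, 0.0955, 0.1149]
tool_rot: [0.0, 0.894, 0.447, 0.0]
contact_force: [-4.0, -1.7, 6.5]
gripper_width: 0.154
```

Request:
carry_out(
  moves=[
    [[0,0,-3],[0,0,0],0.5],
    [[0,0,-5],[0,0,0],0.5],
    [[0,0,-5],[0,0,0],0.5],
  ],
)

```text
t: 13.85
eef_pos: [0.5993, 0.0955, 0.1149]
tool_rot: [-0.0, 0.876, 0.482, 0.0]
contact_force: [-3.9, 0.7, 7.2]
gripper_width: 0.153
```

```bash
python3 - <<'E'
from h import *
go([.5988,.0941,.109],1.0); o=tcp()[2]; print(o['torque'])
E
```

```text
from [0.5993 0.0955 0.1149] t 13.85 F [-3.9  0.7  7.2] w 0.153 | turn [-0.  -0.   0.4] shift [-0.15  0.03  0.59]
[-0.074   1.0516 -1.533 ]
```

Request:
carry_out(
  moves=[
    [[0,0,0],[0,0,0],5],
    [[0,0,0],[0,0,0],5],
    [[0,0,0],[0,0,-3],5],
    [[0,0,10],[0,0,-6],5],
    [[0,0,20],[3,0,-6],5],
  ],
)

```text
t: 14.48
eef_pos: [0.6169, 0.1194, 0.176]
tool_rot: [0.001, 0.947, 0.321, 0.002]
contact_force: [0.1, 0.8, -0.4]
gripper_width: 0.586
```

```bash
sed -i 's/^BP=.*/BP=[.6107,.0092,.139]/' h.py; python3 - <<'E'
from h import *
go([.478,.308,.15],-.3)
E
```

```text
from [0.6169 0.1194 0.176 ] t 14.47 F [ 0.1  0.8 -0.4] w 0.586 | turn [ 0.1 -0.3 54.6] shift [  0.44 -23.43   2.52]
```

Request:
carry_out(
  moves=[
    [[0,0,10],[0,-5,0],6],
    [[0,0,20],[0.2,-10,0],6],
    [[0,0,30],[0.3,-15,0],6],
    [[0,0,40],[0.4,-20,0],6],
    [[0,0,50],[0.4,-23.4,0],6],
  ],
)

```text
t: 15.1
eef_pos: [0.4727, 0.3106, 0.1736]
tool_rot: [-0.001, 0.994, -0.106, 0.0]
contact_force: [0.8, 0.5, 1.0]
gripper_width: 0.703
```

Request:
carry_out(
  moves=[
    [[0,0,4.6],[0,0,0.5],6],
    [[0,0,4.6],[0,0,2.5],6],
    [[0,0,4.6],[0,0,2.5],6],
  ],
)

```text
t: 15.48
eef_pos: [0.4736, 0.3077, 0.1472]
tool_rot: [0.001, 0.99, -0.144, -0.001]
contact_force: [-0.2, -0.7, -0.2]
gripper_width: 0.703
```

```bash
python3 - <<'E'
from h import *
go([.478,.308,.05],-.3); p,r,o=tcp(); print(o['q'])
S,T=bot.read_camera('scene'),bot.read_camera('top')
# predicted drift outline + gripper axis
d=np.array([np.cos(-.3),np.sin(-.3),0]);g=np.array([.478,.308,.05]);n=np.array([-d[1],d[0],0])
P=[(np.array([g-d*.092,g+d*.13]),(0,0,255)),(np.array([g-d*.035-n*.013,g+d*.035-n*.013,g+d*.035+n*.013,g-d*.035+n*.013,g-d*.035-n*.013])+[0,0,.013],(255,0,255)),(np.array([p,[p[0],p[1],.063]]),(0,255,255)),
 (np.array([p+[0,0,-.017]-.03*n,p+[0,0,-.017]+.03*n]),(255,255,255))]
a=ov(S,'scene',P,(330,420,160,250),5,'');b=ov(T,'top',P,(120,180,185,275),5,'')
cv2.imwrite('pics/c5.png',np.hstack([a,b]))
E
```

```text
from [0.4736 0.3077 0.1472] t 15.47 F [-0.2 -0.7 -0.2] w 0.703 | turn [0.1 0.1 0.6] shift [ 0.43 -0.17  9.72]
[-0.4292  0.4379 -0.3262  1.895   0.1834  0.84   -2.7101]
```

View pics/c5.png

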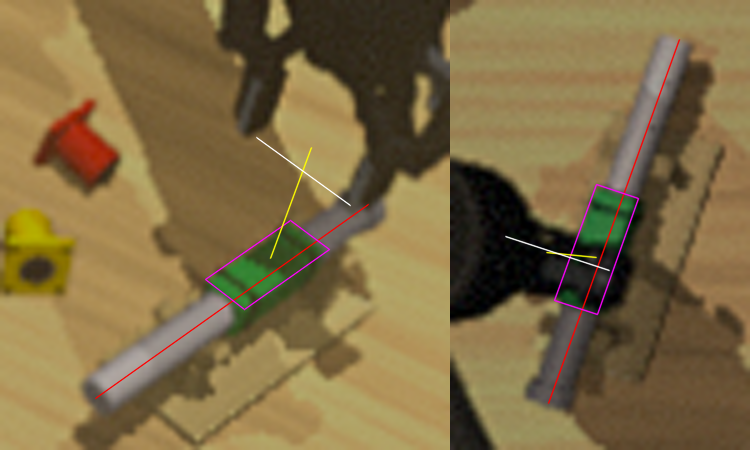

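Request:
carry_out(
  moves=[
    [[0,0,0],[0.3,-0.4,4],6],
    [[0,0,0],[0.3,-0.4,8],6],
    [[0,0,0],[0.3,-0.4,9.7],6],
    [[0,0,0],[0.3,-0.4,9.7],4],
    [[0,0,0],[0.3,-0.4,9.7],3],
  ],
)

```text
t: 16.2
eef_pos: [0.4784, 0.3092, 0.0522]
tool_rot: [0.002, 0.989, -0.145, -0.0]
contact_force: [-2.2, -4.7, 2.2]
gripper_width: 0.351
```

Request:
carry_out(
  moves=[
    [[0,0,0],[0,0,0],1],
    [[0,0,0],[0,0,0],1],
    [[0,0,0],[0,0,0],1],
  ],
  newtons=90,
)

```text
t: 16.58
eef_pos: [0.4779, 0.3073, 0.0526]
tool_rot: [0.003, 0.989, -0.146, -0.0]
contact_force: [-4.4, -10.0, 9.0]
gripper_width: 0.289
```

```bash
python3 - <<'E'
from h import *
go([.478,.3105,.15],-.3); p,r,o=tcp(); print(o['q'],o['torque'],p-r.as_matrix()[:,2]*.002)
E
```

```text
from [0.4779 0.3073 0.0526] t 16.57 F [ -4.4 -10.    9. ] w 0.289 | turn [0.4 0.  0.4] shift [-0.08 -0.25 -9.74]
[-0.4649  0.5787 -0.282   1.9362  0.2545  0.6662 -2.7689] [-2.1457  1.1305 -0.0588] [0.4779 0.3073 0.0546]
```

Request:
carry_out(
  moves=[
    [[0,0,0],[0,0,-2],1],
    [[0,0,0],[0,0,-6],1],
    [[0,0,0],[0,0,-10],1],
    [[0,0,0],[0,0,-10],1],
  ],
)

```text
t: 17.08
eef_pos: [0.4808, 0.3137, 0.1566]
tool_rot: [-0.004, 0.989, -0.144, 0.004]
contact_force: [0.0, 0.4, -3.8]
gripper_width: 0.289
```

```bash
python3 - <<'E'
from h import *
for n,p in(('yel',(192.5,227.2)),('red',(198,256.5))): print(n,onz(p,'top',.018))
for y in(.086,0,-.086): print('tcp standoff',B([-.16,y,0]),'mouth',B([0,y,0]))
go(B([-.17,.086,.15])[0],.139); p,r,o=tcp(); print(o['torque'])
S,T=bot.read_camera('scene'),bot.read_camera('top')
d=r.as_matrix()[:,0]; g=p-[0,0,.0026]
P=[(np.array([g-d*.092,g+d*.13]),(0,0,255))]
a=ov(S,'scene',P,(320,420,120,240),5,'');b=ov(T,'top',P,(115,175,180,300),5,'')
cv2.imwrite('pics/c6.png',np.hstack([a,b]))
E
```

```text
yel [0.5018 0.1917 0.018 ]
red [0.4154 0.1722 0.018 ]
tcp standoff [[0.4245 0.07   0.    ]] mouth [[0.5829 0.0922 0.    ]]
tcp standoff [[ 0.4364 -0.0152  0.    ]] mouth [[0.5949 0.007  0.    ]]
tcp standoff [[ 0.4483 -0.1004  0.    ]] mouth [[ 0.6068 -0.0782  0.    ]]
from [0.4808 0.3137 0.1566] t 17.07 F [ 0.   0.4 -3.8] w 0.289 | turn [ -0.4  -0.4 -24.6] shift [ 0.65 25.38  0.46]
[ 0.0201  0.045  -0.0278]
```

View pics/c6.png

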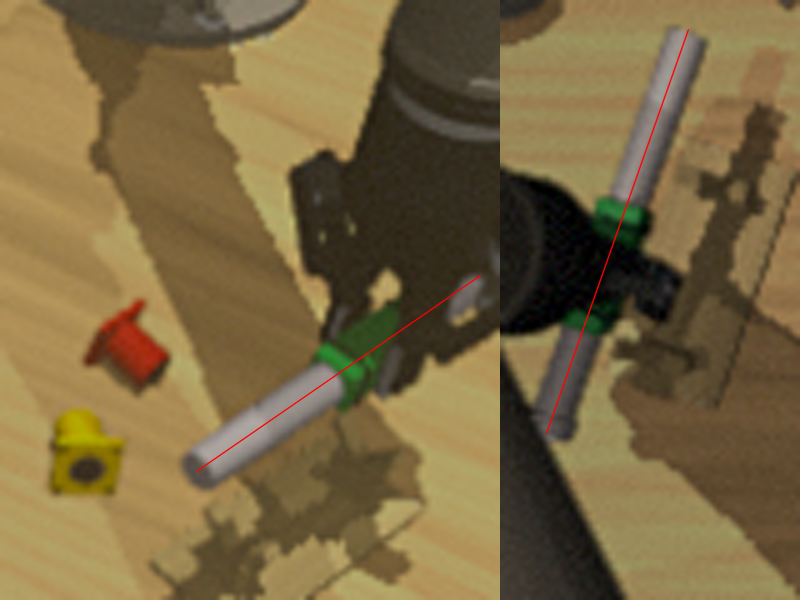

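Request:
carry_out(
  moves=[
    [[0,0,-5],[0.2,5,0],1],
    [[0,0,-10],[0.4,10,0],1],
    [[0,0,-15],[0.6,15,0],1],
    [[0,0,-20],[1,20,0],1],
    [[0,0,-24.6],[1.5,25,0],1],
  ],
)

```text
t: 17.8
eef_pos: [0.4199, 0.0656, 0.1504]
tool_rot: [0.0, 0.997, 0.071, -0.001]
contact_force: [0.8, -0.6, -2.8]
gripper_width: 0.286
```

Request:
carry_out(
  moves=[
    [[0,0,0],[0,0,0],1],
    [[0,0,0],[0,0,0],1],
  ],
)

```text
t: 18.05
eef_pos: [0.421, 0.0675, 0.1508]
tool_rot: [-0.0, 0.998, 0.069, -0.0]
contact_force: [0.9, 0.7, -3.2]
gripper_width: 0.286
```

```bash
python3 - <<'E'
from h import *
go(B([-.155,.086,.0506])[0],.139)
E
```

```text
from [0.421  0.0675 0.1508] t 18.05 F [ 0.9  0.7 -3.2] w 0.286 | turn [-0.  0. -0.] shift [ 0.88 -0.19 10.02]
```

Request:
carry_out(
  moves=[
    [[0,0,0],[0.9,-0.2,4],1],
    [[0,0,0],[0.9,-0.2,8],1],
    [[0,0,0],[0.9,-0.2,10],1],
    [[0,0,0],[0.9,-0.2,10],1],
  ],
)

```text
t: 18.55
eef_pos: [0.4288, 0.0719, 0.0498]
tool_rot: [-0.0, 0.997, 0.071, -0.002]
contact_force: [-0.8, -0.5, -3.5]
gripper_width: 0.287
```

```bash
python3 - <<'E'
from h import *
go(B([-.134,.086,.0506])[0],.139)
S,T=bot.read_camera('scene'),bot.read_camera('top')
a=ov(S,'scene',[],(220,345,130,240),3.2,'');b=ov(T,'top',[(B([[-.05,y,.048],[0,y,.048]]),(0,255,255)) for y in(.086,)],(190,310,150,250),5,'')
a=cv2.resize(a,(400,352)); b=cv2.resize(b,(600,500))
o=np.zeros((500,800,3),np.uint8); o[:352,:300]=a[:,:300] if 0 else a[:, :300]; o[:,300:]=b[:,:500]
cv2.imwrite('pics/c7.png',o)
E
```

```text
from [0.4288 0.0719 0.0498] t 18.55 F [-0.8 -0.5 -3.5] w 0.287 | turn [-0.   0.2  0.2] shift [ 2.14  0.14 -0.09]
```

View pics/c7.png

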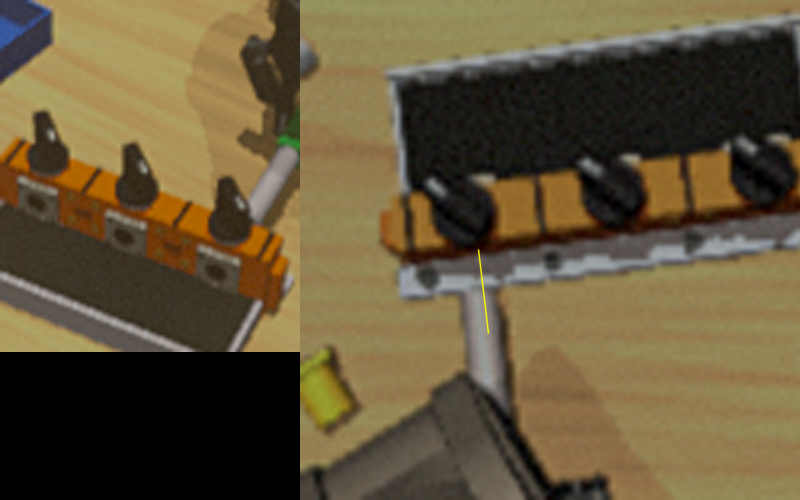

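Request:
carry_out(
  moves=[
    [[0,0,0],[0,0.15,-0.1],1],
    [[0,0,0],[1.2,0.15,-0.1],1],
    [[0,0,0],[2,0.15,-0.1],1],
    [[0,0,0],[2.5,0.15,-0.1],1],
    [[0,0,0],[3,0.15,-0.1],1],
  ],
)

```text
t: 19.27
eef_pos: [0.4565, 0.0724, 0.0514]
tool_rot: [0.001, 0.998, 0.07, -0.004]
contact_force: [-15.6, -1.0, 4.8]
gripper_width: 0.291
```

```bash
python3 - <<'E'
from h import *
go(B([-.068,.086,.0506])[0],.139)
E
```

```text
from [0.4565 0.0724 0.0514] t 19.27 F [-15.6  -1.    4.8] w 0.291 | turn [0.1 0.4 0. ] shift [ 5.99 -0.21  0.04]
```

Request:
carry_out(
  moves=[
    [[0,0,0],[1,-0.15,0],1],
    [[0,0,0],[2,-0.15,0],1],
    [[0,0,0],[3,-0.15,0],1],
    [[0,0,0],[4,-0.15,0],1],
  ],
)

```text
t: 19.77
eef_pos: [0.4991, 0.0801, 0.0519]
tool_rot: [0.0, 0.998, 0.069, -0.001]
contact_force: [-1.8, -0.2, -4.8]
gripper_width: 0.293
```

```bash
python3 - <<'E'
from h import *
go(B([-.068,.086,.0506])[0],.139)
E
```

```text
from [0.4991 0.0801 0.0519] t 19.77 F [-1.8 -0.2 -4.8] w 0.293 | turn [0.  0.1 0. ] shift [ 1.67 -0.03  0.12]
```

Request:
carry_out(
  moves=[
    [[0,0,0],[0.7,0,0],1],
    [[0,0,0],[1.4,0,0],1],
    [[0,0,0],[2,0,0],1],
    [[0,0,0],[2,0,0],1],
  ],
)

```text
t: 20.27
eef_pos: [0.5198, 0.0831, 0.0522]
tool_rot: [-0.0, 0.998, 0.069, 0.001]
contact_force: [1.8, 0.4, -7.5]
gripper_width: 0.284
```

```bash
python3 - <<'E'
from h import *
go(B([-.068,.086,.0506])[0],.139)
crop('scene',220,345,130,240,'c8',4.5)
E
```

```text
from [0.5198 0.0831 0.0522] t 20.27 F [ 1.8  0.4 -7.5] w 0.284 | turn [-0.  -0.1 -0. ] shift [-0.43 -0.02  0.16]
```

View pics/c8.png

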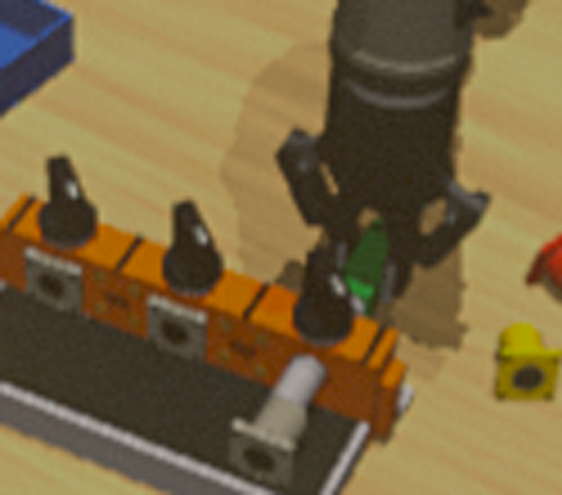

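Request:
carry_out(
  moves=[
    [[0,0,0],[-2,0,0.1],1],
    [[0,0,0],[-4,0,0.1],1],
    [[0,0,0],[-6,0,0.1],1],
    [[0,0,0],[-8,0,0.1],1],
    [[0,0,0],[-9,0,0.1],1],
  ],
)

```text
t: 20.95
eef_pos: [0.4297, 0.0706, 0.0517]
tool_rot: [-0.0, 0.998, 0.07, 0.001]
contact_force: [0.9, -0.2, -4.0]
gripper_width: 0.287
```

Request:
carry_out(
  moves=[
    [[0,0,0],[-0.3,0,0],1],
    [[0,0,0],[-0.3,4,0],1],
    [[0,0,0],[-0.3,8.6,0],1],
    [[0,0,0],[-0.3,8.6,0],1],
    [[0,0,0],[-0.3,8.6,0],1],
  ],
)

```text
t: 21.58
eef_pos: [0.4398, -0.0148, 0.0514]
tool_rot: [-0.0, 0.998, 0.069, 0.001]
contact_force: [-0.7, -0.2, -2.5]
gripper_width: 0.286
```

```bash
python3 - <<'E'
from h import *
go(B([-.134,0,.0506])[0],.139)
print([ (s['score'],s['location']) for n in('scene',) for _ in [bot.read_camera(n)] for s in sils('bin',n)])
E
```

```text
from [ 0.4398 -0.0148  0.0514] t 21.57 F [-0.7 -0.2 -2.5] w 0.286 | turn [-0.  -0.1 -0. ] shift [ 2.26 -0.01  0.08]
[(0.59, [204.1, 144.6]), (0.56, [261.1, 186.6])]
```

Request:
carry_out(
  moves=[
    [[0,0,0],[1,0,0.05],1],
    [[0,0,0],[2,0,0.05],1],
    [[0,0,0],[2.8,0,0.05],1],
    [[0,0,0],[3.6,0,0.05],1],
    [[0,0,0],[4.4,0,0.05],1],
  ],
)

```text
t: 22.3
eef_pos: [0.4756, -0.0101, 0.0489]
tool_rot: [0.001, 0.998, 0.07, -0.007]
contact_force: [-17.2, -1.5, 5.2]
gripper_width: 0.289
```

Request:
carry_out(
  moves=[
    [[0,0,0],[0.8,0,0],1],
    [[0,0,0],[1.6,0,0],1],
    [[0,0,0],[2.5,0,0],1],
    [[0,0,0],[3.5,0,0],1],
    [[0,0,0],[4.5,0,0],1],
  ],
)

```text
t: 22.92
eef_pos: [0.5277, -0.0026, 0.0505]
tool_rot: [-0.0, 0.998, 0.069, -0.0]
contact_force: [-1.4, -0.8, -3.8]
gripper_width: 0.288
```

Request:
carry_out(
  moves=[
    [[0,0,0],[0,0,0],1],
  ],
)

```text
t: 23.05
eef_pos: [0.5286, -0.0023, 0.0508]
tool_rot: [-0.0, 0.998, 0.07, 0.001]
contact_force: [0.9, 0.4, -6.9]
gripper_width: 0.287
```

```bash
python3 - <<'E'
from h import *
go(B([-.066,0,.0506])[0],.139)
crop('scene',205,345,130,250,'c9',4.5)
E
```

```text
from [ 0.5286 -0.0023  0.0508] t 23.05 F [ 0.9  0.4 -6.9] w 0.287 | turn [-0.  -0.1  0. ] shift [ 0.09 -0.01  0.02]
```

View pics/c9.png

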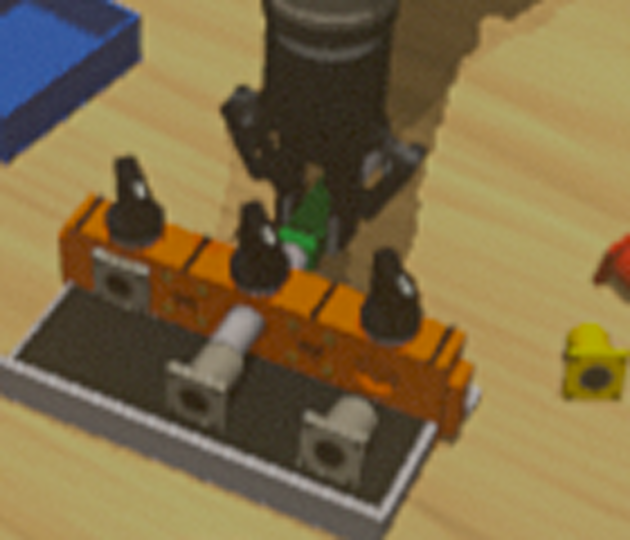

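Request:
carry_out(
  moves=[
    [[0,0,0],[-2,0,0],1],
    [[0,0,0],[-4,0,0],1],
    [[0,0,0],[-6,0,0],1],
    [[0,0,0],[-8,0,0],1],
    [[0,0,0],[-9,0,0],1],
  ],
)

```text
t: 23.72
eef_pos: [0.4371, -0.0154, 0.051]
tool_rot: [0.0, 0.998, 0.07, 0.0]
contact_force: [0.5, -0.1, -3.0]
gripper_width: 0.292
```

Request:
carry_out(
  moves=[
    [[0,0,0],[0,0,0],1],
    [[0,0,0],[0,4,0],1],
    [[0,0,0],[0,8.6,0],1],
    [[0,0,0],[0,8.6,0],1],
    [[0,0,0],[0,8.6,0],1],
  ],
)

```text
t: 24.35
eef_pos: [0.4506, -0.1001, 0.0508]
tool_rot: [-0.0, 0.998, 0.069, 0.001]
contact_force: [0.4, 0.6, -3.3]
gripper_width: 0.285
```

```bash
python3 - <<'E'
from h import *
go(B([-.066,-.086,.0506])[0],.139)
E
```

```text
from [ 0.4506 -0.1001  0.0508] t 24.35 F [ 0.4  0.6 -3.3] w 0.285 | turn [-0.  -0.1 -0. ] shift [ 9.17 -0.01  0.03]
```

Request:
carry_out(
  moves=[
    [[0,0,0],[1.2,0,0],1],
    [[0,0,0],[2.2,0,0],1],
    [[0,0,0],[3,0,0],1],
    [[0,0,0],[3.8,0,0],1],
    [[0,0,0],[4.6,0,0],1],
  ],
)

```text
t: 24.98
eef_pos: [0.4886, -0.0946, 0.049]
tool_rot: [0.0, 0.998, 0.069, -0.007]
contact_force: [-16.5, -2.1, 4.5]
gripper_width: 0.286
```

Request:
carry_out(
  moves=[
    [[0,0,0],[0.8,0,0],1],
    [[0,0,0],[1.6,0,0],1],
    [[0,0,0],[2.5,0,0],1],
    [[0,0,0],[3.5,0,0],1],
    [[0,0,0],[4.5,0,0],1],
  ],
)

```text
t: 25.6
eef_pos: [0.5392, -0.0877, 0.0499]
tool_rot: [-0.0, 0.998, 0.07, -0.002]
contact_force: [-5.9, -0.9, -12.0]
gripper_width: 0.287
```

Request:
carry_out(
  moves=[
    [[0,0,0],[0,0,0],1],
  ],
)

```text
t: 25.72
eef_pos: [0.5414, -0.0873, 0.0506]
tool_rot: [-0.0, 0.998, 0.07, 0.001]
contact_force: [-1.0, -0.8, -11.0]
gripper_width: 0.286
```

```bash
python3 - <<'E'
from h import *
go(B([-.066,-.086,.0506])[0],.139)
bot.read_camera('scene')
for s in sils('bearing_a_mid','scene',.2): print(s['score'],s['location'])
E
```

```text
from [ 0.5414 -0.0873  0.0506] t 25.73 F [ -1.   -0.8 -11. ] w 0.286 | turn [-0.  -0.1  0. ] shift [-0.  0. -0.]
0.78 [336.5, 210.5]
0.72 [347.1, 188.9]
0.6 [279.6, 223.6]
```

Request:
carry_out(
  moves=[
    [[0,0,0],[-2,0,0],1],
    [[0,0,0],[-4,0,0],1],
    [[0,0,0],[-6,0,0],1],
    [[0,0,0],[-8,0,0],1],
    [[0,0,0],[-9.5,0,0],1],
  ],
)

```text
t: 26.45
eef_pos: [0.4479, -0.101, 0.0523]
tool_rot: [0.0, 0.998, 0.07, 0.003]
contact_force: [-0.2, 0.2, -1.8]
gripper_width: 0.283
```

Request:
carry_out(
  moves=[
    [[0,0,0],[0,0,0],1],
    [[0,0,0],[0,0,-4],1],
    [[0,0,0],[0,0,-9],1],
    [[0,0,0],[0,0,-11],1],
    [[0,0,0],[0,0,-11],1],
  ],
)

```text
t: 27.08
eef_pos: [0.4484, -0.101, 0.1627]
tool_rot: [0.001, 0.998, 0.07, 0.003]
contact_force: [-0.1, -0.7, -3.1]
gripper_width: 0.285
```

```bash
python3 - <<'E'
from h import *
go([.4779,.3073,.16],-.293)
crop('scene',205,345,130,250,'c10',4.5)
E
```

```text
from [ 0.4484 -0.101   0.1627] t 27.07 F [-0.1 -0.7 -3.1] w 0.285 | turn [ 0.  -0.4 24.8] shift [  8.59 -40.02   0.25]
```

View pics/c10.png

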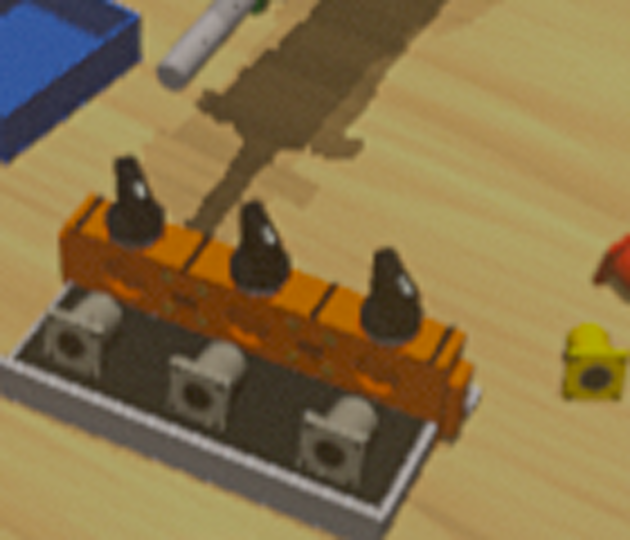

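Request:
carry_out(
  moves=[
    [[0,0,0],[1,-5.5,0],1],
    [[0,0,0],[2,-11,0],1],
    [[0,0,0],[3.5,-16.5,0],1],
    [[0,0,0],[5,-22,0],1],
    [[0,0,0],[6,-27.5,0],1],
  ],
)

```text
t: 27.75
eef_pos: [0.4669, 0.1816, 0.1592]
tool_rot: [-0.0, 0.998, 0.069, -0.001]
contact_force: [0.5, -1.0, -3.6]
gripper_width: 0.289
```

Request:
carry_out(
  moves=[
    [[0,0,5],[1,-5,0],1],
    [[0,0,10],[2,-9,0],1],
    [[0,0,15],[2.6,-12.5,0],1],
    [[0,0,20],[2.6,-12.5,0],1],
    [[0,0,24.8],[2.6,-12.5,0],1],
  ],
)

```text
t: 28.38
eef_pos: [0.4746, 0.3077, 0.1585]
tool_rot: [0.001, 0.989, -0.147, -0.001]
contact_force: [-0.7, -0.9, -3.0]
gripper_width: 0.29
```

Request:
carry_out(
  moves=[
    [[0,0,0],[0,0,0],1],
    [[0,0,0],[0,0,0],1],
  ],
)

```text
t: 28.62
eef_pos: [0.4752, 0.307, 0.1597]
tool_rot: [0.0, 0.989, -0.145, -0.001]
contact_force: [0.2, -0.3, -3.1]
gripper_width: 0.288
```

```bash
python3 - <<'E'
from h import *
go([.4779,.3073,.058],-.293)
S,T=bot.read_camera('scene'),bot.read_camera('top')
p,r,o=tcp();d=r.as_matrix()[:,0]; g=p-[0,0,.0026]
P=[(np.array([g-d*.092,g+d*.13]),(0,0,255))]
a=ov(S,'scene',P,(320,420,120,240),5,'');b=ov(T,'top',P,(115,175,180,300),5,'')
cv2.imwrite('pics/c11.png',np.hstack([a,b]))
E
```

```text
from [0.4752 0.307  0.1597] t 28.62 F [ 0.2 -0.3 -3.1] w 0.288 | turn [0.1 0.1 0.1] shift [ 0.26 -0.11 10.17]
```

View pics/c11.png

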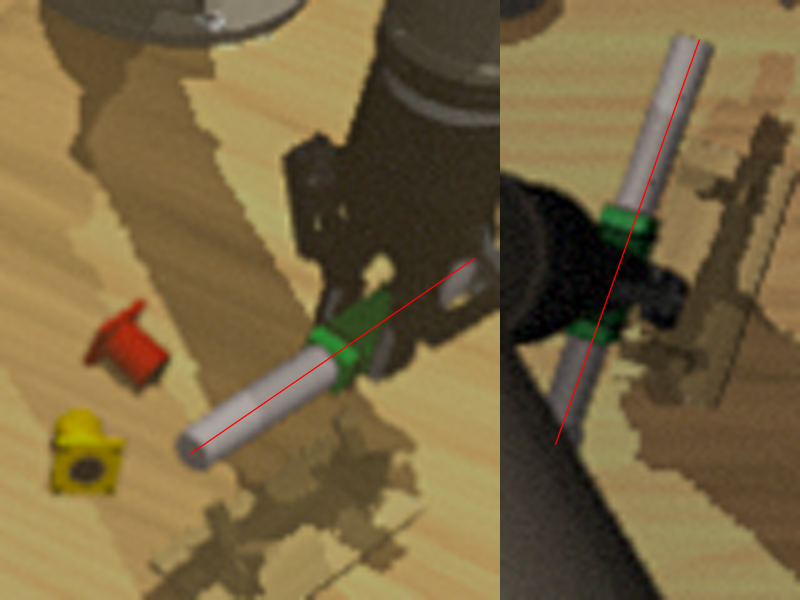

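Request:
carry_out(
  moves=[
    [[0,0,0],[0.25,-0.1,4],1],
    [[0,0,0],[0.25,-0.1,8],1],
    [[0,0,0],[0.25,-0.1,9.7],1],
    [[0,0,0],[0.25,-0.1,10.3],1],
    [[0,0,0],[0.25,-0.1,10.3],1],
  ],
)

```text
t: 29.35
eef_pos: [0.4787, 0.3078, 0.0584]
tool_rot: [-0.0, 0.989, -0.146, 0.0]
contact_force: [-0.2, -0.2, -3.1]
gripper_width: 0.287
```

```bash
python3 - <<'E'
from h import *
go([.4779,.3073,.0526],-.293);print(tcp()[2]['torque'])
E
```

```text
from [0.4787 0.3078 0.0584] t 29.35 F [-0.2 -0.2 -3.1] w 0.287 | turn [-0.1 -0.  -0. ] shift [-0.06  0.07  0.58]
[-0.0044  0.0645  0.0291]
```

Request:
carry_out(
  moves=[
    [[0,0,0],[0,0,0.2],1],
    [[0,0,0],[0,0,0.4],1],
    [[0,0,0],[0,0,0.5],1],
    [[0,0,0],[0,0,0.5],1],
  ],
)

```text
t: 29.85
eef_pos: [0.4785, 0.3074, 0.0534]
tool_rot: [-0.0, 0.989, -0.146, 0.0]
contact_force: [-0.2, -1.2, 4.3]
gripper_width: 0.29
```

```bash
python3 - <<'E'
from h import *
go([.4779,.3073,.0526],-.293);print(tcp()[2]['torque'])
E
```

```text
from [0.4785 0.3074 0.0534] t 29.85 F [-0.2 -1.2  4.3] w 0.29 | turn [-0. -0. -0.] shift [-0.06  0.03  0.08]
[-0.1905  0.5015  0.1222]
```

Request:
carry_out(
  moves=[
    [[0,0,0],[0,0,0],3.5],
    [[0,0,0],[0,0,0],5],
    [[0,0,0],[0,0,0],6],
    [[0,0,0],[0,0,-3],6],
    [[0,0,0],[0,0,-9],6],
  ],
)

```text
t: 30.48
eef_pos: [0.4767, 0.3063, 0.1415]
tool_rot: [0.002, 0.989, -0.146, -0.002]
contact_force: [1.4, -0.2, 1.3]
gripper_width: 0.699
```

Request:
carry_out(
  moves=[
    [[0,0,0],[0,0,-3],6],
    [[0,0,-8],[0,5,-3],6],
    [[0,0,-16],[3,10,-3],6],
    [[0,0,-24.6],[6,15,-3],6],
  ],
)

```text
t: 30.98
eef_pos: [0.4923, 0.1451, 0.173]
tool_rot: [0.0, 0.997, 0.071, 0.0]
contact_force: [0.9, -1.1, -0.1]
gripper_width: 0.699
```

```bash
python3 - <<'E'
from h import *
S,T=bot.read_camera('scene'),bot.read_camera('top')
for n in('scene','top'):
    for l in('bearing_a_mid','bin','drift_grip'):
        for s in sils(l,n,.2):
            c,v,w=axis(s['region']); print(n,l,round(s['score'],2),c.round(1),v.round(3),s['region'].sum(),onz(c,n,.05 if l!='bin' else .02))
go(B([.08,.086,.15])[0],.139)
a=cv2.resize(S[145:255,205:400,::-1],None,fx=4,fy=4,interpolation=cv2.INTER_CUBIC);b=cv2.resize(T[130:205,190:330,::-1],None,fx=3.5,fy=3.5,interpolation=cv2.INTER_CUBIC)
b=b[:600-a.shape[0]]; bb=np.zeros((b.shape[0],a.shape[1],3),np.uint8);bb[:,:b.shape[1]]=b
t=cv2.resize(T[190:275,120:195,::-1],(bb.shape[0]*75//85,bb.shape[0])); bb[:,b.shape[1]+10:b.shape[1]+10+t.shape[1]]=t
o=np.vstack([a,bb]);print(o.shape);cv2.imwrite('pics/c12.png',o)
E
```

```text
scene bearing_a_mid 0.68 [279.9 228. ] [-0.401  0.916] 254 [0.6735 0.1088 0.05  ]
scene bearing_a_mid 0.68 [345.2 189.7] [-0.776 -0.631] 120 [0.4481 0.1844 0.05  ]
scene bearing_a_mid 0.55 [336.7 211. ] [0.195 0.981] 200 [0.5349 0.2016 0.05  ]
scene bin 0.71 [192.5 144.1] [-0.956  0.295] 1693 [ 0.5234 -0.3282  0.02  ]
scene drift_grip 0.93 [376.5 218.5] [-0.815  0.58 ] 718 [0.4963 0.3001 0.05  ]
scene drift_grip 0.73 [279.7 228.1] [-0.605  0.796] 239 [0.6739 0.1087 0.05  ]
top bearing_a_mid 0.57 [221.1 172.1] [0.182 0.983] 132 [0.6644 0.1059 0.05  ]
top bin 0.63 [367.  221.2] [0.094 0.996] 2319 [ 0.5244 -0.3286  0.02  ]
top bin 0.6 [143.6 253.4] [-0.801 -0.599] 47 [0.4228 0.3344 0.02  ]
top drift_grip 0.63 [141.8 257.2] [-0.273  0.962] 154 [0.4126 0.3293 0.05  ]
from [0.4917 0.1483 0.1728] t 31.38 F [ 0.7 -0.3 -0.4] w 0.7 | turn [-0.  -0.  -0.1] shift [16.26  6.81  2.27]
(600, 780, 3)
```

View pics/c12.png

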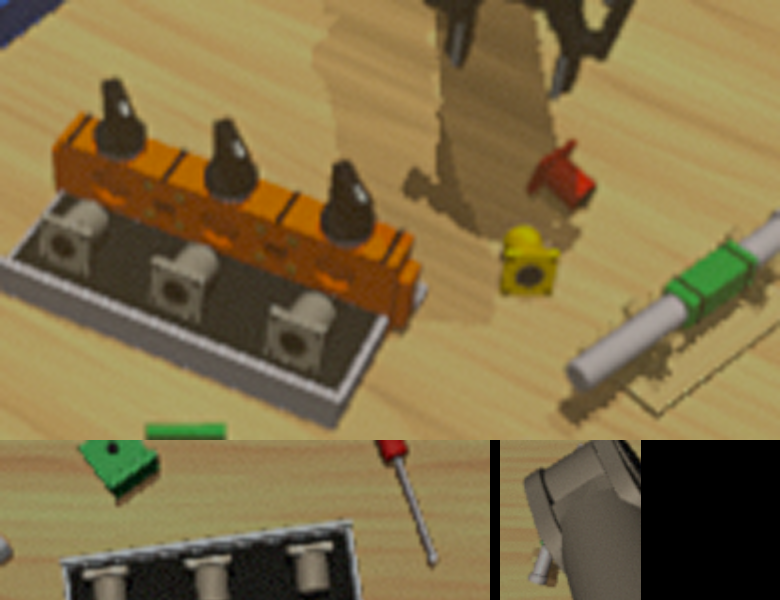

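Request:
carry_out(
  moves=[
    [[0,0,0],[4.5,2,0],6],
    [[0,0,0],[9,4,0],6],
    [[0,0,0],[13.5,6,0],6],
    [[0,0,0],[16.6,6.8,0],6],
    [[0,0,0],[16.6,6.8,0],6],
  ],
)

```text
t: 32.0
eef_pos: [0.6674, 0.1025, 0.172]
tool_rot: [-0.0, 0.998, 0.068, 0.0]
contact_force: [-0.5, -0.4, 0.5]
gripper_width: 0.7
```

Request:
carry_out(
  moves=[
    [[0,0,0],[0,0,0],6],
    [[0,0,0],[0,0,0],6],
  ],
)

```text
t: 32.25
eef_pos: [0.6647, 0.1027, 0.1728]
tool_rot: [-0.0, 0.998, 0.069, -0.0]
contact_force: [0.9, -0.4, 0.1]
gripper_width: 0.7
```

```bash
python3 - <<'E'
from h import *
go(B([.084,.086,.05])[0],.139)
T=bot.read_camera('top')
r=sils('bin','top')[0]['region']; q=cv2.minAreaRect(np.argwhere(r)[:,::-1].astype(np.float32));b=cv2.boxPoints(q);print('bin',np.array([onz(p,'top',.045) for p in b])[:,:2],onz(q[0],'top',.045))
E
```

```text
from [0.6647 0.1027 0.1728] t 32.25 F [ 0.9 -0.4  0.1] w 0.7 | turn [-0.   0.  -0.1] shift [ 0.16 -0.09 12.28]
bin [[ 0.5988 -0.26  ]
 [ 0.5997 -0.3908]
 [ 0.4464 -0.384 ]
 [ 0.445  -0.256 ]] [ 0.5217 -0.3228  0.045 ]
```

Request:
carry_out(
  moves=[
    [[0,0,0],[0.2,-0.1,4],5.5],
    [[0,0,0],[0.2,-0.1,8],5.5],
    [[0,0,0],[0.2,-0.1,11],5.5],
    [[0,0,0],[0.2,-0.1,12.2],5.5],
    [[0,0,0],[0.2,-0.1,12.2],4],
  ],
  newtons=60,
)

```text
t: 32.98
eef_pos: [0.6674, 0.1029, 0.0506]
tool_rot: [-0.0, 0.998, 0.068, -0.0]
contact_force: [0.1, 0.8, 0.6]
gripper_width: 0.476
```

Request:
carry_out(
  moves=[
    [[0,0,0],[0,0,0],1],
    [[0,0,0],[0,0,0],1],
    [[0,0,0],[0,0,0],1],
  ],
)

```text
t: 33.35
eef_pos: [0.6681, 0.1028, 0.0515]
tool_rot: [-0.0, 0.998, 0.068, 0.001]
contact_force: [0.5, 0.2, -0.2]
gripper_width: 0.426
```

```bash
python3 - <<'E'
from h import *
go(B([.084,.086,.05])[0],.139)
E
```

```text
from [0.6681 0.1028 0.0515] t 33.35 F [ 0.5  0.2 -0.2] w 0.426 | turn [ 0.  -0.1 -0.2] shift [-0.18 -0.12  0.15]
```

Request:
carry_out(
  moves=[
    [[0,0,0],[0,0,0],5.5],
    [[0,0,0],[0,0,0],5.5],
    [[0,0,0],[-0.4,0,0],5.5],
    [[0,0,0],[-0.7,0,0],4],
    [[0,0,0],[-0.7,0,0],1],
  ],
)

```text
t: 33.98
eef_pos: [0.6603, 0.1018, 0.0509]
tool_rot: [0.0, 0.998, 0.068, -0.0]
contact_force: [-2.9, 0.4, 3.2]
gripper_width: 0.3
```

Request:
carry_out(
  moves=[
    [[0,0,0],[0,0,0],1],
    [[0,0,0],[0,0,0],1],
    [[0,0,0],[0,0,0],1],
  ],
)

```text
t: 34.35
eef_pos: [0.6605, 0.1018, 0.0509]
tool_rot: [0.0, 0.998, 0.068, -0.0]
contact_force: [-3.7, -1.1, 5.5]
gripper_width: 0.308
```

```bash
python3 - <<'E'
from h import *
go(B([.084,.086,.05])[0],.139)
S=bot.read_camera('scene')
cv2.imwrite('pics/c13.png',cv2.resize(S[120:260,205:345,::-1],None,fx=4,fy=4,interpolation=cv2.INTER_CUBIC))
E
```

```text
from [0.6605 0.1018 0.0509] t 34.35 F [-3.7 -1.1  5.5] w 0.308 | turn [ 0.   0.  -0.2] shift [ 0.58 -0.12  0.09]
```

Request:
carry_out(
  moves=[
    [[0,0,0],[0,0,-2],1],
    [[0,0,0],[0,0,-6],1],
    [[0,0,0],[0,0,-11],1],
    [[0,0,0],[0,0,-15],1],
    [[0,0,0],[0,0,-15],1],
  ],
)

```text
t: 35.02
eef_pos: [0.6635, 0.1027, 0.2062]
tool_rot: [-0.001, 0.998, 0.068, 0.005]
contact_force: [-0.5, 0.6, -0.5]
gripper_width: 0.304
```

Request:
carry_out(
  moves=[
    [[0,0,2],[-3,5,0],1],
    [[0,0,4],[-6,10,0],1],
    [[0,0,6],[-9,15,0],1],
    [[0,0,8],[-12,20,0],1],
    [[0,0,8],[-15,25,0],1],
  ],
)

```text
t: 35.65
eef_pos: [0.5449, -0.1679, 0.2005]
tool_rot: [0.0, 1.0, -0.002, 0.0]
contact_force: [1.1, -1.3, -1.4]
gripper_width: 0.305
```

```bash
python3 - <<'E'
from h import *
go([.477,-.323,.15],0)
T=bot.read_camera('top')
for s in sils('bin','top'):
    q=cv2.minAreaRect(np.argwhere(s['region'])[:,::-1].astype(np.float32));print('bin',s['score'],onz(q[0],'top',.045))
E
```

```text
from [ 0.5449 -0.1679  0.2005] t 35.65 F [ 1.1 -1.3 -1.4] w 0.305 | turn [ 0.  -0.  -0.2] shift [-6.72 15.54  5.05]
bin 0.51 [0.6038 0.1023 0.045 ]
```

Request:
carry_out(
  moves=[
    [[0,0,0],[-2,5,0],1],
    [[0,0,0],[-4,10,0],1],
    [[0,0,0],[-6.7,15.5,0],1],
    [[0,0,0],[-6.7,15.5,0],1],
    [[0,0,0],[-6.7,15.5,3],1],
  ],
)

```text
t: 36.38
eef_pos: [0.4798, -0.322, 0.1722]
tool_rot: [0.001, 1.0, -0.003, 0.002]
contact_force: [-0.3, 0.1, -1.0]
gripper_width: 0.303
```

```bash
python3 - <<'E'
from h import *
go([.477,-.323,.042],0)
S=bot.read_camera('scene');T=bot.read_camera('top')
for s in sils('bin','scene')[:1]: print('bin scene',s['score'],axis(s['region'])[0],onz(axis(s['region'])[0],'scene',.02))
P=[(np.array([[.522+a*.075,-.323+b*.06,.045] for a,b in((1,1),(1,-1),(-1,-1),(-1,1),(1,1))]),(0,0,255))]
a=ov(S,'scene',P,(145,255,85,175),4,'');b=ov(T,'top',P,(310,410,165,275),3.4,'')
b=cv2.copyMakeBorder(b,0,max(0,a.shape[0]-b.shape[0]),0,0,0);a=cv2.copyMakeBorder(a,0,b.shape[0]-a.shape[0],0,0,0)
cv2.imwrite('pics/c14.png',np.hstack([a,b]))
E
```

```text
from [ 0.4798 -0.322   0.1722] t 36.38 F [-0.3  0.1 -1. ] w 0.303 | turn [ 0.1 -0.3 -0.3] shift [-0.34  0.07 13.02]
bin scene 0.84 [192.4675 144.3542] [ 0.5244 -0.3276  0.02  ]
```

View pics/c14.png

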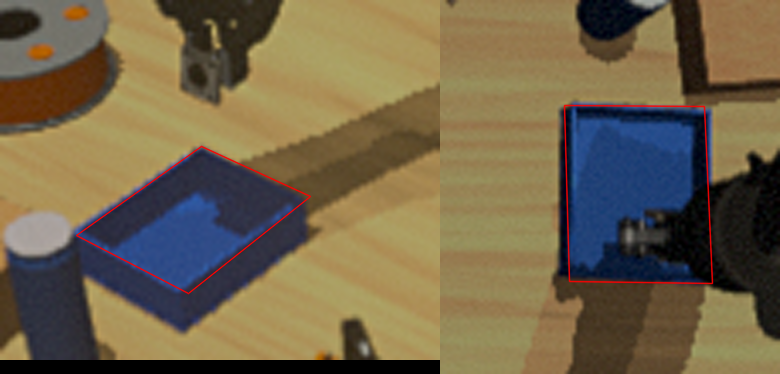

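Request:
carry_out(
  moves=[
    [[0,0,0],[-0.2,0,5],1],
    [[0,0,0],[-0.2,0,9],1],
    [[0,0,0],[-0.2,0,11.5],1],
    [[0,0,0],[-0.2,0,12.5],1],
    [[0,0,0],[-0.2,0,12.5],1],
  ],
)

```text
t: 37.15
eef_pos: [0.477, -0.3207, 0.0462]
tool_rot: [0.0, 1.0, -0.002, 0.0]
contact_force: [-0.4, 0.3, -0.6]
gripper_width: 0.304
```

Request:
carry_out(
  moves=[
    [[0,0,0],[0,0,0],4],
    [[0,0,0],[0,0,0],4.5],
    [[0,0,0],[0,0,-4],4.5],
    [[0,0,0],[0,0,-9],4.5],
    [[0,0,0],[0,0,-14],5.5],
  ],
)

```text
t: 37.78
eef_pos: [0.4763, -0.3209, 0.1879]
tool_rot: [0.0, 1.0, -0.002, 0.0]
contact_force: [1.1, -0.4, 0.4]
gripper_width: 0.641
```

Request:
carry_out(
  moves=[
    [[0,0,0],[3,-5.5,-1.5],5.5],
    [[0,0,0],[6,-11,-1.5],5.5],
    [[0,0,0],[9,-16.5,-1.5],5.5],
    [[0,0,0],[12,-22,-1.5],5.5],
    [[0,0,0],[15,-27,-1.5],5.5],
  ],
)

```text
t: 38.4
eef_pos: [0.6283, -0.0496, 0.2018]
tool_rot: [0.0, 1.0, -0.002, 0.001]
contact_force: [-0.1, -0.5, -0.2]
gripper_width: 0.641
```

Request:
carry_out(
  moves=[
    [[0,0,-8],[3,-5,0],5.5],
    [[0,0,-8],[3,-5,0],5.5],
    [[0,0,-8],[3,-5,0],5.5],
  ],
)

```text
t: 38.78
eef_pos: [0.6574, -0.0023, 0.2009]
tool_rot: [0.0, 0.998, 0.067, -0.0]
contact_force: [0.5, 0.1, -0.3]
gripper_width: 0.646
```

```bash
python3 - <<'E'
from h import *
go(B([.078,0,.05])[0],.139)
T=bot.read_camera('top');S=bot.read_camera('scene')
for n in('scene','top'):
    for s in sils('bearing_a_mid',n,.2): print(n,s['score'],s['location'],onz(axis(s['region'])[0],n,.045))
    for s in sils('bin',n): print('bin',axis(s['region'])[0])
E
```

```text
from [ 0.6574 -0.0023  0.2009] t 38.77 F [ 0.5  0.1 -0.3] w 0.646 | turn [ 0.   0.  -0.2] shift [ 1.72 -1.8  15.09]
scene 0.77 [335.6, 211.2] [0.5309 0.1992 0.045 ]
scene 0.56 [200.4, 135.6] [ 0.5094 -0.298   0.045 ]
scene 0.49 [345.9, 189.1] [0.4413 0.1823 0.045 ]
scene 0.29 [261.3, 187.6] [ 0.5685 -0.0188  0.045 ]
scene 0.24 [262.9, 208.6] [0.6491 0.0327 0.045 ]
bin [191.7884 144.5155]
top 0.66 [193.9, 228.0] [0.5015 0.1835 0.045 ]
top 0.65 [401.3, 171.3] [ 0.6668 -0.4343  0.045 ]
top 0.54 [363.4, 236.8] [ 0.4829 -0.3141  0.045 ]
top 0.49 [198.7, 254.3] [0.4158 0.1727 0.045 ]
bin [366.6638 220.3128]
```

Bearing A is in the bin. Now B.

Request:
carry_out(
  moves=[
    [[0,0,0],[1.7,-1.8,0],5.5],
    [[0,0,0],[1.7,-1.8,5],5.5],
    [[0,0,0],[1.7,-1.8,10],5.5],
    [[0,0,0],[1.7,-1.8,14],5.5],
    [[0,0,0],[1.7,-1.8,15],5.5],
  ],
)

```text
t: 39.7
eef_pos: [0.6699, 0.0176, 0.048]
tool_rot: [0.0, 0.998, 0.067, -0.003]
contact_force: [-0.1, -0.6, -0.1]
gripper_width: 0.645
```

Request:
carry_out(
  moves=[
    [[0,0,0],[0,0,0],4],
    [[0,0,0],[0,0,0],1],
    [[0,0,0],[0,0,0],1],
    [[0,0,0],[0,0,0],1],
  ],
)

```text
t: 40.2
eef_pos: [0.6734, 0.0186, 0.0525]
tool_rot: [0.0, 0.998, 0.068, 0.002]
contact_force: [0.5, 0.1, 5.9]
gripper_width: 0.304
```

```bash
python3 - <<'E'
from h import *
go(B([.078,0,.05])[0],.139)
E
```

```text
from [0.6734 0.0186 0.0525] t 40.2 F [0.5 0.1 5.9] w 0.304 | turn [ 0.  -0.2 -0.2] shift [-0.14  0.07  0.25]
```

Request:
carry_out(
  moves=[
    [[0,0,0],[0,0,-2],1],
    [[0,0,0],[0,0,-6],1],
    [[0,0,0],[0,0,-11],1],
    [[0,0,0],[0,0,-15],1],
    [[0,0,0],[0,0,-15],1],
  ],
)

```text
t: 40.83
eef_pos: [0.674, 0.0191, 0.206]
tool_rot: [-0.0, 0.998, 0.068, 0.004]
contact_force: [-0.6, -0.9, -1.8]
gripper_width: 0.303
```

Request:
carry_out(
  moves=[
    [[0,0,2],[-3,5,0],1],
    [[0,0,4],[-6,10,0],1],
    [[0,0,6],[-9,15,0],1],
    [[0,0,8],[-12,20,0],1],
    [[0,0,8],[-14,23,0],1],
  ],
)

```text
t: 41.45
eef_pos: [0.5618, -0.2317, 0.2001]
tool_rot: [0.0, 1.0, -0.004, -0.001]
contact_force: [-0.2, 0.7, -0.7]
gripper_width: 0.308
```

Request:
carry_out(
  moves=[
    [[0,0,0],[0,0,0],1],
    [[0,0,0],[0,0,0],1],
  ],
)

```text
t: 41.7
eef_pos: [0.5643, -0.2272, 0.2005]
tool_rot: [-0.001, 1.0, -0.002, -0.0]
contact_force: [0.3, 1.2, -1.0]
gripper_width: 0.306
```

```bash
python3 - <<'E'
from h import *
go([.525,-.323,.05],0)
T=bot.read_camera('top')
for s in sils('bin','top'): print('bin',axis(s['region'])[0])
E
```

```text
from [ 0.5643 -0.2272  0.2005] t 41.7 F [ 0.3  1.2 -1. ] w 0.306 | turn [-0.1  0.  -0.2] shift [-3.89  9.61 15.04]
bin [353.1084 227.8588]
bin [278.9051 165.0219]
```

Request:
carry_out(
  moves=[
    [[0,0,0],[-2,5,0],1],
    [[0,0,0],[-3.9,9.6,0],1],
    [[0,0,0],[-3.9,9.6,4],1],
    [[0,0,0],[-3.9,9.6,9],1],
    [[0,0,0],[-3.9,9.6,12],1],
  ],
)

```text
t: 42.42
eef_pos: [0.5248, -0.3221, 0.0783]
tool_rot: [-0.001, 1.0, -0.001, -0.001]
contact_force: [0.1, -0.4, 0.1]
gripper_width: 0.305
```

Request:
carry_out(
  moves=[
    [[0,0,0],[0,0,1.5],1],
    [[0,0,0],[0,0,3.1],1],
    [[0,0,0],[0,0,3.1],1],
  ],
)

```text
t: 42.8
eef_pos: [0.525, -0.3237, 0.0492]
tool_rot: [-0.0, 1.0, -0.002, -0.0]
contact_force: [-0.9, -0.1, -0.6]
gripper_width: 0.303
```

```bash
python3 - <<'E'
from h import *
go([.525,-.323,.05],0)
E
```

```text
from [ 0.525  -0.3237  0.0492] t 42.8 F [-0.9 -0.1 -0.6] w 0.303 | turn [-0.   0.  -0.2] shift [ 0.   -0.07 -0.08]
```

Request:
carry_out(
  moves=[
    [[0,0,0],[0,0,0],4],
    [[0,0,0],[0,0,0],4.5],
    [[0,0,0],[0,0,-4],4.5],
    [[0,0,0],[0,0,-9],4.5],
    [[0,0,0],[0,0,-14],5.5],
  ],
)

```text
t: 43.42
eef_pos: [0.5251, -0.3242, 0.192]
tool_rot: [0.0, 1.0, -0.002, 0.0]
contact_force: [1.3, 0.5, -1.0]
gripper_width: 0.643
```

Request:
carry_out(
  moves=[
    [[0,0,-2],[3.5,-5,-1],5.5],
    [[0,0,-4],[7,-10,-1],5.5],
    [[0,0,-6],[10.5,-15,-1],5.5],
    [[0,0,-8],[14,-20,-1],5.5],
    [[0,0,-8],[15.8,-25,-1],5.5],
  ],
)

```text
t: 44.05
eef_pos: [0.6856, -0.0729, 0.2005]
tool_rot: [-0.0, 0.998, 0.068, 0.001]
contact_force: [-0.1, 0.2, -0.4]
gripper_width: 0.646
```

Request:
carry_out(
  moves=[
    [[0,0,0],[0,0,0],5.5],
    [[0,0,0],[0,0,0],5.5],
  ],
)

```text
t: 44.3
eef_pos: [0.684, -0.0752, 0.2002]
tool_rot: [0.0, 0.998, 0.068, 0.0]
contact_force: [-0.3, -0.9, -0.5]
gripper_width: 0.644
```

```bash
python3 - <<'E'
from h import *
go(B([.077,-.086,.05])[0],.139)
T=bot.read_camera('top');S=bot.read_camera('scene')
for n in('scene','top'):
    for s in sils('bearing_a_mid',n,.2): print(n,s['score'],s['location'],onz(axis(s['region'])[0],n,.045))
    for s in sils('bin',n): print('bin',axis(s['region'])[0])
E
```

```text
from [ 0.684  -0.0752  0.2002] t 44.3 F [-0.3 -0.9 -0.5] w 0.644 | turn [ 0.1 -0.  -0.2] shift [ 0.   -0.79 15.02]
scene 0.49 [334.2, 209.7] [0.5311 0.1996 0.045 ]
scene 0.42 [347.2, 188.7] [0.4425 0.1832 0.045 ]
bin [183.8583 148.3676]
top 0.49 [199.0, 256.8] [0.415  0.1704 0.045 ]
top 0.41 [193.4, 227.3] [0.5008 0.1833 0.045 ]
bin [377.1728 217.4815]
```

Request:
carry_out(
  moves=[
    [[0,0,0],[0,-0.8,5],5.5],
    [[0,0,0],[0,-0.8,10],5.5],
    [[0,0,0],[0,-0.8,14],5.5],
    [[0,0,0],[0,-0.8,14.9],5.5],
    [[0,0,0],[0,-0.8,14.9],5],
  ],
)

```text
t: 45.22
eef_pos: [0.6833, -0.0671, 0.0512]
tool_rot: [-0.0, 0.998, 0.068, 0.0]
contact_force: [0.5, 0.4, 0.5]
gripper_width: 0.58
```

Request:
carry_out(
  moves=[
    [[0,0,0],[0,0,0],4],
    [[0,0,0],[0,0,0],1],
    [[0,0,0],[0,0,0],1],
    [[0,0,0],[0,0,0],1],
  ],
)

```text
t: 45.72
eef_pos: [0.6847, -0.0669, 0.0531]
tool_rot: [0.0, 0.998, 0.068, 0.002]
contact_force: [-0.1, 0.3, 7.9]
gripper_width: 0.305
```

Request:
carry_out(
  moves=[
    [[0,0,0],[0,0,-2],1],
    [[0,0,0],[0,0,-6],1],
    [[0,0,0],[0,0,-11],1],
    [[0,0,0],[0,0,-15],1],
    [[0,0,0],[0,0,-15],1],
  ],
)

```text
t: 46.35
eef_pos: [0.6852, -0.0666, 0.2064]
tool_rot: [0.0, 0.998, 0.068, 0.004]
contact_force: [0.5, 0.4, -1.5]
gripper_width: 0.305
```

```bash
python3 - <<'E'
from h import *
go([.565,-.323,.05],0)
T=bot.read_camera('top');S=bot.read_camera('scene')
for n in('scene','top'):
    for s in sils('bin',n)[:1]:
        r=s['region']; q=cv2.minAreaRect(np.argwhere(r)[:,::-1].astype(np.float32)); print(n,'bin',axis(r)[0],r.sum(),q)
        h=cv2.convexHull(np.argwhere(r)[:,::-1].astype(np.int32)); print(np.array([onz(p,n,.045) for p in cv2.approxPolyDP(h,3,True)[:,0]])[:,:2].tolist())
for s in sils('bearing_a_mid','scene',.2): print(s['score'],s['location'])
P=[(np.array([[.522+a*.075,-.323+b*.06,.045] for a,b in((1,1),(1,-1),(-1,-1),(-1,1),(1,1))]),(0,0,255))]
a=ov(S,'scene',P,(120,330,60,240),2.2,'');b=ov(T,'top',P,(310,420,165,275),3.4,'')
h=max(a.shape[0],b.shape[0]);f=lambda x:cv2.copyMakeBorder(x,0,h-x.shape[0],0,0,0)
# numbers instead of a look: blue pixel box in top
hs=cv2.cvtColor(T,cv2.COLOR_RGB2HSV);m=cv2.inRange(hs,(100,120,40),(125,255,255));m[:, :300]=0;m[:195]=0;m[:,440:]=0
ys,xs=np.nonzero(m);print('blue',np.percentile(xs,[1,99]),np.percentile(ys,[1,99]),len(xs),onz([np.percentile(xs,[1,99]).mean(),np.percentile(ys,[1,99]).mean()],'top',.045))
cv2.imwrite('pics/c15.png',np.hstack([f(a),f(b)]))
E
```

```text
from [ 0.6852 -0.0666  0.2064] t 46.35 F [ 0.5  0.4 -1.5] w 0.305 | turn [ 0.1 -0.5  7.8] shift [-15.5   23.76  15.55]
scene bin [185.351  147.2616] 1017 ((190.30404663085938, 145.42567443847656), (37.0829963684082, 48.82400894165039), 54.462318420410156)
[[0.5046999070932108, -0.22530466960696177], [0.6347131854142085, -0.24374899683094925], [0.6250816284104387, -0.3493367328410028], [0.5910334579335631, -0.387389083987501], [0.45038096744116807, -0.3789905735837041]]
top bin [375.8146 217.9842] 1327 ((371.0, 221.5), (53.0, 38.0), 90.0)
[[0.44919255951370185, -0.3812859808956607], [0.4514712988277439, -0.33025177510516135], [0.5989772959793039, -0.2832835632532984], [0.5908292910358832, -0.38459067292803334]]
0.75 [323.9, 286.6]
0.72 [348.1, 191.2]
0.59 [336.2, 210.7]
0.46 [183.8, 150.3]
blue [354. 389.] [196. 247.] 1130 [ 0.5218 -0.3343  0.045 ]
```

Request:
carry_out(
  moves=[
    [[0,0,2],[-3,5,0],1],
    [[0,0,4],[-6,10,0],1],
    [[0,0,6],[-9,15,0],1],
    [[0,0,7.8],[-12,19,0],1],
    [[0,0,7.8],[-15.4,23.8,0],1],
  ],
)

```text
t: 47.22
eef_pos: [0.5614, -0.3238, 0.1995]
tool_rot: [-0.001, 1.0, 0.0, -0.001]
contact_force: [-0.5, -0.5, -1.2]
gripper_width: 0.3
```

Request:
carry_out(
  moves=[
    [[0,0,0],[0,0,0],1],
    [[0,0,0],[0,0,2],1],
    [[0,0,0],[0,0,5],1],
    [[0,0,0],[0,0,9],1],
    [[0,0,0],[0,0,10],1],
  ],
)

```text
t: 47.85
eef_pos: [0.561, -0.3201, 0.0964]
tool_rot: [-0.002, 1.0, 0.001, -0.003]
contact_force: [0.0, 0.1, -0.6]
gripper_width: 0.306
```

```bash
python3 - <<'E'
from h import *
go([.567,-.323,.052],0)
E
```

```text
from [ 0.561  -0.3201  0.0964] t 47.85 F [ 0.   0.1 -0.6] w 0.306 | turn [-0.2  0.3  0.2] shift [0.63 0.31 4.43]
```

Request:
carry_out(
  moves=[
    [[0,0,0],[0.6,0.2,0],1],
    [[0,0,0],[0.6,0.2,2],1],
    [[0,0,0],[0.6,0.2,3.5],1],
    [[0,0,0],[0.6,0.2,4.3],1],
    [[0,0,0],[0.6,0.2,4.3],1],
  ],
)

```text
t: 48.48
eef_pos: [0.568, -0.3253, 0.0569]
tool_rot: [-0.0, 1.0, -0.0, -0.001]
contact_force: [0.6, -1.2, -0.7]
gripper_width: 0.307
```

```bash
python3 - <<'E'
from h import *
go([.567,-.323,.052],0)
E
```

```text
from [ 0.568  -0.3253  0.0569] t 48.48 F [ 0.6 -1.2 -0.7] w 0.307 | turn [-0.   0.1 -0. ] shift [-0.1  -0.23  0.49]
```

Request:
carry_out(
  moves=[
    [[0,0,0],[0,0,0],3.5],
    [[0,0,0],[0,0,0],4.5],
    [[0,0,0],[0,0,-4],4.5],
    [[0,0,0],[0,0,-9],4.5],
    [[0,0,0],[0,0,-15],4.5],
  ],
)

```text
t: 49.1
eef_pos: [0.568, -0.3253, 0.209]
tool_rot: [-0.0, 1.0, -0.0, -0.0]
contact_force: [0.6, -0.3, 0.6]
gripper_width: 0.526
```

Request:
carry_out(
  moves=[
    [[0,0,0],[-4,-4,-2],5],
    [[0,0,0],[-8,-8,-4],5],
    [[0,0,0],[-10,-13,-6],5],
    [[0,0,0],[-12,-18,-6],5],
    [[0,0,0],[-12,-23,-6],5],
  ],
)

```text
t: 49.72
eef_pos: [0.4474, -0.0944, 0.2687]
tool_rot: [0.001, 1.0, -0.001, 0.001]
contact_force: [1.4, 0.1, -0.2]
gripper_width: 0.584
```

Request:
carry_out(
  moves=[
    [[0,0,0],[0,-6,0],5],
    [[0,0,0],[0,-12,0],5],
    [[0,0,0],[0,-12,0],5],
  ],
)

```text
t: 50.1
eef_pos: [0.4486, 0.0296, 0.2688]
tool_rot: [-0.001, 1.0, 0.004, 0.001]
contact_force: [0.3, -0.8, -0.7]
gripper_width: 0.588
```

```bash
python3 - <<'E'
from h import *
go([.567,-.323,.052],0)
T=bot.read_camera('top');S=bot.read_camera('scene')
for n in('scene','top'):
    for l in('bin','bearing_a_mid','drift_grip'):
        for s in sils(l,n,.2): print(n,l,round(s['score'],2),np.round(s['location'],1),s['region'].sum())
a=cv2.resize(S[90:260,130:420,::-1],(800,469),interpolation=cv2.INTER_CUBIC)[:330]
a=cv2.resize(S[90:260,150:410,::-1],(490,320),interpolation=cv2.INTER_CUBIC);c=cv2.resize(S[100:170,150:230,::-1],(310,271),interpolation=cv2.INTER_CUBIC)
b=cv2.resize(T[140:280,125:420,::-1],(590,280),interpolation=cv2.INTER_CUBIC)
o=np.zeros((600,800,3),np.uint8);o[:320,:490]=a;o[:271,490:]=c;o[320:,:590]=b;cv2.imwrite('pics/c16.png',o)
E
```

```text
from [0.4486 0.0296 0.2688] t 50.1 F [ 0.3 -0.8 -0.7] w 0.588 | turn [-0.1 -0.1  0.5] shift [11.49 35.38 21.67]
scene bin 0.85 [190.1 141.5] 1349
scene bearing_a_mid 0.46 [333.8 207.8] 182
scene bearing_a_mid 0.42 [346.9 188.6] 142
scene drift_grip 0.94 [378.7 215.6] 697
top bin 0.64 [370.2 222.7] 1858
top bin 0.53 [364.2 217.4] 157
top bin 0.28 [249.5 185.6] 154
top bearing_a_mid 0.69 [284.6 183.6] 144
top bearing_a_mid 0.64 [363.  235.1] 166
top bearing_a_mid 0.4 [368.6 162.6] 493
top drift_grip 0.96 [153.7 232.3] 659
```

View pics/c16.png

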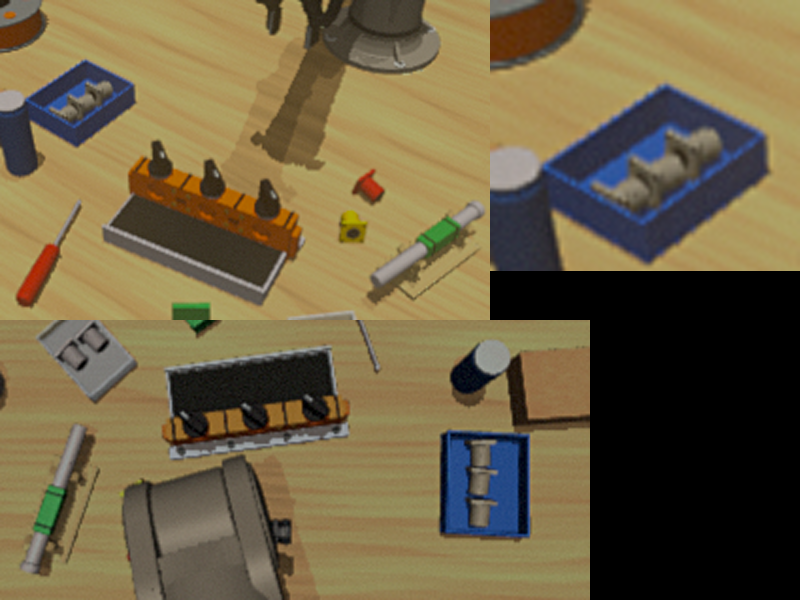

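```bash
python3 - <<'E'
from h import *
for n,(x0,x1,y0,y1) in(('scene',(350,410,190,250)),('top',(130,175,200,260))):
    im=bot.read_camera(n);m=cv2.inRange(cv2.cvtColor(im,cv2.COLOR_RGB2HSV),(45,120,60),(80,255,255))>0
    k=np.zeros_like(m);k[y0:y1,x0:x1]=m[y0:y1,x0:x1];print(n,axis(k)[0],k.sum())
print(bot.hand_in())
E
```

```text
scene [382.6771 213.8125] 192
top [149.0938 234.6406] 192
the job is handed in; nothing more can be done
None
```

The job is done and handed in at about 50 s on the robot clock; the limit is 210 s.

- **Knobs:** I turned all three counter-clockwise until the wrist torque rose sharply (about −1.3 to −1.7 N m), which I took as the stops. The later pictures show all three bars still turned to loose.
- **Bearings:** All three bores held a bearing. I drove each one out with the drift at about 16–17 N and lifted them from the shelf. My first grip on bearing A caught the flange, so I let go and regripped it on the barrel.
- **Bin:** It had been knocked about 5 cm aside during the run, so I found its new place before putting anything in. The last picture shows all three worn bearings lying in it, with the bores and shelf empty.
- **Drift:** It lies in both notches of its rest. The green grip is within 0.6 pixel of where it started in both cameras.
- **Other things:** Nothing else was touched. The screwdriver, grease can, new tray and look-alike bearings look unmoved where they show. I made no separate final check of the spray bottle, carton or printed angle.

One check disagreed: while the arm partly hid the bin, its measured centre seemed to shift again. Its two far corners were where they had been, so I treated it as unmoved. In the last look the detector named only some of the bearings, so the count of three comes from the picture itself.

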